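# Wedge the packing jig's gate and load the presentation box

### The arm

A 6-joint arm with a two-finger parallel gripper is mounted at the origin on the work surface. World frame = base frame: x ahead of the robot, y to its left, z up, the work surface at z = 0. Lengths are in m, angles in rad, forces in N, time in s.
With the tool pointing down it reaches from about 0.4 to 0.925 m from the base axis. Payload 12.5 kg.
Tool frame: the origin (TCP) lies on the front face of the gripper's body, between the roots of the fingers; the fingertips stand 78 mm ahead of it and the grasp point (between the pads) lies 59 mm ahead of it; z points along the fingers, y is the direction in which the jaws open and shut (so a half turn about z gives the same grasp; the last joint's range is limited). The gripper opens to 95 mm and grips with 3 to 60 N. Pads are 20 mm wide; open, the fingers measure 119 mm over their backs; the gripper's body (75 mm by 180 mm) begins 59 mm behind the grasp point.
Start: joints at [-0.106, 0.491, 1.559, -0, 1.092, -0.106], TCP at [0.625, 0, 0.292] pointing down, gripper open.
Joint ranges: [-3.1, 3.1], [-0.84, 2.19], [0.05, 2.79], [-1.13, 4.28], [0.06, 2.93], [-2.69, 2.69]. Speed limits (rad/s): [2.22, 2.22, 2.79, 3.14, 3.14, 3.14].

### API

Orientations are given as a unit quaternion [w, x, y, z].
In Python, from bench import robot gives the robot as it stands.
- The arm moves only by the tool play_rows, never from a script. Its argument "commands" is a list of rows, each an object of numbers: "rx", "ry", "rz": the turn, a rotation vector about the tool's x, y, z in degrees; "x", "y", "z": the shift along the tool's x, y, z in m; "claw": the opening, from 0 (shut) to 1 (fully open). A call has 1 to 5 rows; each row shifts and turns the pose as measured when the row begins, along the tool's axes as they then stand; what a row does not reach is not made up. A row lasts 1/10 s, in which the tool goes at most 50 mm and 8.59 degrees, less where a joint would pass 70% of its speed; a pose out of reach is approached as far as the arm can. A call is refused whole if a number of a shift passes 0.05 or a number of a turn 8.59, either way. A call with a gripper value outside its range is refused whole. The fingers move at their own pace and stop on an object; "newtons" is the grip in N (left out, the last holds). Time passes only in rows, so rows that do not move let the fingers close. It gives the time, the measured TCP pose, the force and the opening at its end, in the units of the state.
- robot.observe(): the state, without advancing time (a new reading comes with each control period).
- robot.grab_frame(name): name is "scene" or "side" or "wrist"; returns a dict with "color" (384x512x3 uint8, red, green, blue), "depth" (384x512 float32, m along the optical axis (not along the pixel's ray), 0 where there is no reading), "camera_matrix" (3x3 intrinsics, pixels), "R" (3x3) and "t" (3): a world point X has camera coordinates R X + t; the wrist camera has in their place "tool_from_camera" (4x4, takes a point from camera to tool coordinates, whose origin is the TCP and whose axes are the flange's). Camera axes: x right, y down, z forward; pixel columns grow to the right and rows downward; lengths in m; the calibration is good to about 2 mm. A picture is of the moment at which its call begins: read the wrist's pose just before it.
- robot.hand_in(): hands the job in, once; it reports no verdict.
The state is a dict: "time_s": time; "joints": joint angles; "qd": joint speeds; "joint_torque": joint torques, N m; "ee_pos": TCP position; "orientation": TCP orientation; "ft_force": force on the tool from outside, world axes, zero at the start; "wrist_torque": the same for the moment, N m; "opening": opening from 0.0 (shut) to 1.0 (fully open).
Only numpy, scipy, OpenCV 4.12 (cv2) and the standard library are available. Lean on these libraries where they do the work, as an engineer would, in place of code of your own. Each camera call takes 0.05 s, during which the arm holds its last target.

### The job

Swing the plywood gate of the packing jig shut against the white box and tap the wooden wedge, thin end first, under the gate's bottom edge from the outside until it jams the gate and stays tight when you let go of it. Only then stand every small kraft tube upright in the box, on the padding that is already in there: you cannot tell how deep the padding lies, so lower each tube gently until you feel it touch down, never ramming or dropping it. Leave the gate wedged shut and the other things on the bench where they are.

Things in the scene. Friction and masses are not known exactly. Their poses are not given: they have to be found in the camera images.
- jig: plywood box-holding jig screwed to the bench, 18 mm boards 80 mm high. Origin on the bench at the centre of the box's place; x along the box's long side, away from the robot; y towards the gate. Fence on the right (inner face y = -81 mm), end board at the far end (inner face x = +143 mm), near end open, gate on the left
- gate (a joint): angle of the gate, rad: 0 = shut, parallel to the jig's x and touching the box when the box stands against the fence; grows as the free (near) end swings out to +y of the jig. No latch: it swings with a little friction and stays where it is left. Starts 0.35 to 0.55
- gate_hinge (a point): point on the gate's upright hinge axis, 59 mm above the bench, at x = 152, y = 143.5 mm of the jig; axes turn with the gate (x from the free end to the hinge, y outward). The gate has a 55 mm deep batten inside, which presses on the box, so there are 70 mm of free depth under it from the panel's outer face to the box
- gate_end (a point): point on the outer face of the gate's panel at its free end, 310 mm from the hinge axis and 7.5 mm outward of it, 59 mm above the bench; axes turn with the gate. The panel is plywood 15 mm thick, its bottom edge 18 mm and its top 100 mm above the bench
- wedge: brown wooden wedge, 160 x 40 mm, 0.12 kg, on the bench right of the jig at the start; origin at the centre of its flat underside; x points to the thin end. 10 mm thick at x = +80 mm, rising evenly to 36 mm at x = -80 mm, so it meets the gate's edge when its origin is 31 mm outside the panel's outer face; pushed on with 15 to 20 N it jams a few mm farther in and friction holds it
- wedge_mid (a point): point inside the wedge 12 mm above its underside, midway along and across; axes as the wedge's
- box_rim (a point): centre of the mouth of the rigid white open box in the jig: outside 286 x 162 x 100 mm (x, y, z), walls 6 mm, about 0.9 kg, loose, at first up to 12 mm off the fence (the gate pushes it home); point 100 mm above its underside, z up. Flat hard padding inside, its top anywhere from 25 to 70 mm above the bench: not measured
- tube1_mid (a point): small round kraft-paper tube with lid, plain brown, 56 mm diameter, 64 mm high, 0.2 to 0.45 kg, upright on the bench at the left at first; point at its centre, half-way up; z along its axis. Two to four tubes are there from start to start (an absent one is None)
- tube2_mid (a point): small round kraft-paper tube with lid, plain brown, 56 mm diameter, 64 mm high, 0.2 to 0.45 kg, upright on the bench at the left at first; point at its centre, half-way up; z along its axis. Two to four tubes are there from start to start (an absent one is None)
- tube3_mid (a point): small round kraft-paper tube with lid, plain brown, 56 mm diameter, 64 mm high, 0.2 to 0.45 kg, upright on the bench at the left at first; point at its centre, half-way up; z along its axis. Two to four tubes are there from start to start (an absent one is None)
- tube4_mid (a point): small round kraft-paper tube with lid, plain brown, 56 mm diameter, 64 mm high, 0.2 to 0.45 kg, upright on the bench at the left at first; point at its centre, half-way up; z along its axis. Two to four tubes are there from start to start (an absent one is None)
- tape_roll_c (a point): bystander: roll of clear tape lying flat, 96 mm across, 48 mm high; point at its centre, half-way up; stands among the tubes
- tape_measure: bystander: yellow tape measure, 68 x 62 x 34 mm; origin under its centre
- pen_pot: bystander: dark pen pot, 72 mm across, 95 mm high, with pens; origin under its centre
- glue_bottle: bystander: white bottle, 60 mm across, 150 mm high; origin under its centre
- big_canister: bystander: large kraft canister, 92 mm across, 150 mm high (not one of the small tubes, not to be packed); origin under its centre
- gift_box: bystander: dark blue box, 73 x 93 x 41 mm; origin under its centre
- cutter: bystander: grey cutter knife lying flat, 120 x 24 x 16 mm; origin under its centre, x along it
Things that resemble listed ones, but are neither listed nor needed, are in the scene too. What is shaped like the part that bears tube2_mid but orange or pink is not meant.

How it is judged:
By the outcome, as a careful person would: the job done as asked, in the order asked, and still so for the second after the job is handed in, with the robot touching nothing.
Of tube1, tube2, tube3, tube4 only 2 to 4 are there at a start; the rules pass over those that are not, and their reading is None.
At some moment in a run one of wedge, tube1, tube2, tube3, tube4 may be knocked a few centimetres aside while the robot is not near it.
It also fails if it takes over 210 s, if anything falls off the work surface, if the arm or the gripper's body presses on something with over 40 N, if the wrist force passes 120 N, or if a joint passes its speed limit or range.

## Working session

There is one attempt and no reset: what is moved stays moved. The work goes in short steps, Python scripts to look and compute and a tool call to move; the robot and the scene stay as the last step left them, time stands still between calls to the robot, and variables do not carry over. Pictures are saved under pics/ and viewed, and the job is handed in when it is done.

Besides the shell and the picture viewer there is one more tool, called after "Request:" by a JSON object that holds its "api" and its "payload". play_rows: Moves the arm, as the interface text tells. Its arguments: {"type":"object","properties":{"commands":{"type":"array"},"newtons":{"type":"number"}},"required":["commands"]}

```bash
ls; mkdir -p pics
python3 - <<'E'
from bench import robot
import cv2,numpy as np
s=robot.observe();print(s)
for n in("scene","side","wrist"):
    f=robot.grab_frame(n)
    cv2.imwrite(f"pics/{n}0.png",f["color"][...,::-1])
    np.savez(f"pics/{n}0.npz",**f)
    print(n,f["camera_matrix"],f.get("R"),f.get("t"),f.get("tool_from_camera"))
E
```

```text
pics
{'time_s': 0.0, 'joints': array([-1.05596868e-01,  4.91556652e-01,  1.55947512e+00, -3.63868105e-06,
        1.09164807e+00, -1.05572501e-01]), 'qd': array([ 0.00060031, -0.0009713 ,  0.00050098, -0.00036613,  0.00236603,
        0.00085167]), 'joint_torque': array([-9.52334158e-04, -6.12640929e+01, -2.58175153e+01,  6.92750537e-02,
        4.83079045e-02, -1.38641695e-05]), 'ee_pos': array([6.24841011e-01, 4.09015444e-05, 2.91654657e-01]), 'orientation': array([-4.21732739e-04,  7.07114698e-01,  7.07098656e-01, -3.42984278e-04]), 'ft_force': array([-0.09507736,  1.18196141, -0.95500422]), 'wrist_torque': array([ 0.01373363,  0.04116917, -0.0117795 ]), 'opening': 1.0006221614797774}
scene [[440.7488929    0.         248.39925051]
 [  0.         440.7488929  187.93280014]
 [  0.           0.           1.        ]] [[-0.47931789  0.87737122  0.02177399]
 [ 0.53672742  0.31266924 -0.78368465]
 [-0.69439041 -0.36394738 -0.62077715]] [ 0.29010907 -0.24087893  1.6471683 ] None
side [[387.26653278   0.         253.92558722]
 [  0.         387.26653278 191.90553007]
 [  0.           0.           1.        ]] [[-0.97231014 -0.23312888 -0.0162453 ]
 [-0.10291606  0.48956884 -0.86586987]
 [ 0.20981247 -0.84022215 -0.50000546]] [0.54282554 0.16619682 1.1006452 ] None
wrist [[330.18490125   0.         251.37989205]
 [  0.         330.18490125 190.82859441]
 [  0.           0.           1.        ]] None None [[ 3.95982550e-04 -9.56825685e-01 -2.90662092e-01  8.21100908e-02]
 [ 9.99999684e-01  5.79372849e-04 -5.44881508e-04  3.55671753e-05]
 [ 6.89758347e-04 -2.90661784e-01  9.56825612e-01 -9.14678513e-02]
 [ 0.00000000e+00  0.00000000e+00  0.00000000e+00  1.00000000e+00]]
```

View pics/scene0.png

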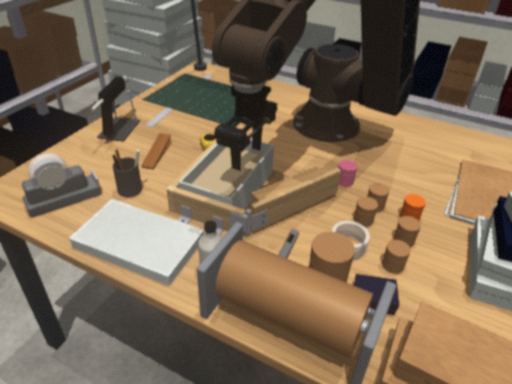

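View pics/side0.png

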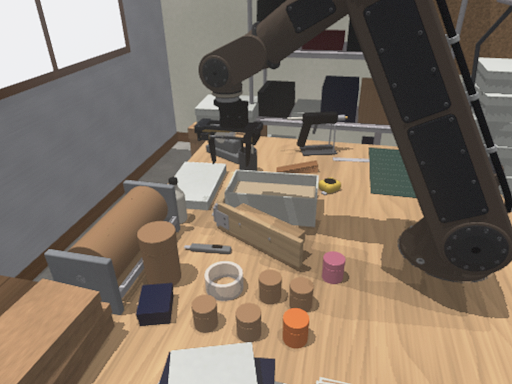

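View pics/wrist0.png

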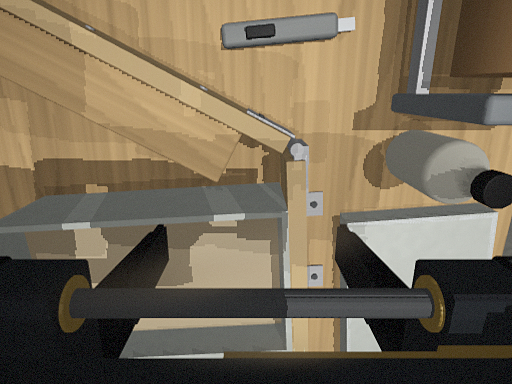

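```bash
cat > h.py <<'E'
import numpy as np,cv2
from scipy.spatial.transform import Rotation as Ro
def cloud(f,state=None):
    K=f["camera_matrix"];d=f["depth"];v,u=np.mgrid[:384,:512]
    c=np.stack([(u-K[0,2])/K[0,0]*d,(v-K[1,2])/K[1,1]*d,d],-1)
    if f.get("R") is not None: return (c-f["t"])@f["R"]
    T=f["tool_from_camera"];p=c@T[:3,:3].T+T[:3,3]
    q=state["orientation"];R=Ro.from_quat([q[1],q[2],q[3],q[0]]).as_matrix()
    return p@R.T+state["ee_pos"]
def topdown(clouds,name,x0=.2,x1=1.0,y0=-.5,y1=.7,s=.002,zmax=.17):
    W=int((y1-y0)/s);H=int((x1-x0)/s)
    im=np.zeros((H,W,3),np.uint8);zb=np.full((H,W),-1.)
    for P,C,m in clouds:
        ok=m&(P[...,0]>x0)&(P[...,0]<x1)&(P[...,1]>y0)&(P[...,1]<y1)&(P[...,2]<zmax)
        p=P[ok];c=C[ok];r=((x1-p[:,0])/s).astype(int).clip(0,H-1);k=((y1-p[:,1])/s).astype(int).clip(0,W-1)
        o=np.argsort(p[:,2]);r,k,p,c=r[o],k[o],p[o],c[o]
        b=p[:,2]>zb[r,k];r,k,p,c=r[b],k[b],p[b],c[b]
        zb[r,k]=p[:,2];im[r,k]=c
    for g in np.arange(x0,x1+.001,.1): cv2.putText(im,f"{g:.1f}",(0,int((x1-g)/s)),0,.35,(255,255,0));im[min(H-1,int((x1-g)/s)),::8]=255
    for g in np.arange(y0,y1+.001,.1): cv2.putText(im,f"{g:.1f}",(int((y1-g)/s),10),0,.35,(0,255,255));im[::8,min(W-1,int((y1-g)/s))]=255
    if name: cv2.imwrite(name,im[...,::-1])
    return im,zb
E
python3 - <<'E'
from h import *
from bench import robot
s=robot.observe()
L=[]
for n in("scene","side"):
    f=dict(np.load(f"pics/{n}0.npz"));P=cloud(f);L.append((P,f["color"],f["depth"]>0))
    b=L[-1]; m=b[2]&(abs(P[...,2])<.015)&(P[...,0]>.3)&(P[...,0]<.9)&(abs(P[...,1])<.5); print(n,np.median(P[m][:,2]))
topdown(L,"pics/td0.png")
E
```

```text
scene 0.0008470350795788523
side 0.0008877637486332514
```

View pics/td0.png

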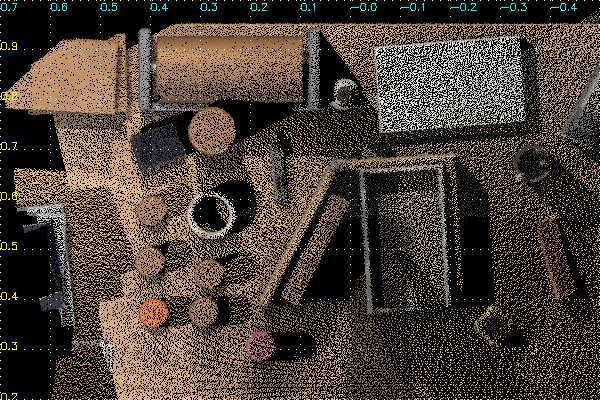

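```bash
cat > meas.py <<'E'
from h import *
def tubes(L,r=.028):
    out=[]
    for P,C,m in L:
        hsv=cv2.cvtColor(C,cv2.COLOR_RGB2HSV)
        k=m&(P[...,2]>.058)&(P[...,2]<.07)&(P[...,1]>.15)&(P[...,1]<.5)&(P[...,0]>.25)&(P[...,0]<.68)
        n,lab,st,ce=cv2.connectedComponentsWithStats(k.astype(np.uint8))
        for i in range(1,n):
            if st[i,4]<60: continue
            p=P[lab==i]; (c,rr)=cv2.minEnclosingCircle(p[:,:2].astype(np.float32)[:,None])
            out.append((np.round(c,4),round(rr,4),np.median(C[lab==i],0),st[i,4]))
    return out
E
python3 - <<'E'
from meas import *
L=[]
for n in("scene","side"):
    f=dict(np.load(f"pics/{n}0.npz"));P=cloud(f);L.append((P,f["color"],f["depth"]>0))
    print(n)
    for t in tubes(L[-1:]): print(t)
    C=f["color"];hsv=cv2.cvtColor(C,cv2.COLOR_RGB2HSV)
    # wedge
    k=(P[...,2]>.006)&(P[...,2]<.045)&(P[...,0]>.38)&(P[...,0]<.6)&(P[...,1]<-.28)&(P[...,1]>-.45)&(f["depth"]>0)
    p=P[k];print("wedge",len(p),cv2.minAreaRect(p[:,:2].astype(np.float32)))
    c=p[:,:2].mean(0);u=np.linalg.svd(p[:,:2]-c,full_matrices=False)[2][0];t=(p[:,:2]-c)@u
    print(c,u,[(round(a,3),round(np.max(p[(t>a)&(t<a+.02),2],initial=0),4)) for a in np.arange(-.09,.09,.02)])
    # rim
    k=(P[...,2]>.095)&(P[...,2]<.106)&(P[...,0]>.33)&(P[...,0]<.7)&(P[...,1]<.06)&(P[...,1]>-.2)&(f["depth"]>0)
    p=P[k];print("rim",len(p),np.median(p[:,2]),cv2.minAreaRect(p[:,:2].astype(np.float32)))
    # boards z=.08
    k=(P[...,2]>.076)&(P[...,2]<.084)&(P[...,0]>.33)&(P[...,0]<.72)&(P[...,1]<.09)&(P[...,1]>-.22)&(f["depth"]>0)
    p=P[k]
    np.save(f"pics/b_{n}.npy",p)
    k=(P[...,2]>.094)&(P[...,2]<.106)&(P[...,0]>.33)&(P[...,0]<.72)&(P[...,1]<.25)&(P[...,1]>.03)&(f["depth"]>0)
    p=P[k];print("gatetop",len(p),cv2.minAreaRect(p[:,:2].astype(np.float32)), cv2.boxPoints(cv2.minAreaRect(p[:,:2].astype(np.float32))))
topdown([(P,C,m&(P[...,2]>.07)) for P,C,m in L],"pics/td1.png",x0=.35,x1=.72,y0=-.22,y1=.25,s=.0008,zmax=.12)
E
```

```text
scene
(array([0.3094, 0.1765]), 0.0293, array([195., 104., 124.]), np.int32(179))
(array([0.4237, 0.1652]), 0.0326, array([109.,  87.,  61.]), np.int32(60))
(array([0.3761, 0.2914]), 0.029, array([179., 132.,  87.]), np.int32(224))
(array([0.3733, 0.3873]), 0.0321, array([236., 121.,  44.]), np.int32(237))
(array([0.4516, 0.2826]), 0.0313, array([179., 131.,  87.]), np.int32(248))
(array([0.4773, 0.3998]), 0.0296, array([179., 131.,  86.]), np.int32(286))
(array([0.5778, 0.3951]), 0.0294, array([179., 132.,  87.]), np.int32(339))
wedge 546 ((0.47420400381088257, -0.3532625436782837), (0.1664331555366516, 0.17480948567390442), 9.421996116638184)
[ 0.47718818 -0.40172427] [ 0.98975917 -0.14274729] [(np.float64(-0.09), np.float64(0.0372)), (np.float64(-0.07), np.float64(0.0409)), (np.float64(-0.05), np.float64(0.0366)), (np.float64(-0.03), np.float64(0.0342)), (np.float64(-0.01), np.float64(0.0304)), (np.float64(0.01), np.float64(0.0267)), (np.float64(0.03), np.float64(0.0236)), (np.float64(0.05), np.float64(0.0203)), (np.float64(0.07), np.float64(0.0171))]
rim 651 0.09978318113280087 (
[... 1051 characters left out ...]
np.float64(0.0324)), (np.float64(-0.07), np.float64(0.0408)), (np.float64(-0.05), np.float64(0.0377)), (np.float64(-0.03), np.float64(0.0332)), (np.float64(-0.01), np.float64(0.0294)), (np.float64(0.01), np.float64(0.0251)), (np.float64(0.03), np.float64(0.0231)), (np.float64(0.05), np.float64(0.02)), (np.float64(0.07), np.float64(0.0196))]
rim 576 0.09987706167382655 ((0.5203685164451599, -0.07043036818504333), (0.28885096311569214, 0.24918954074382782), 2.7680106163024902)
gatetop 506 ((0.5246434807777405, 0.10646211355924606), (0.021550646051764488, 0.3012085258960724), 62.924495697021484) [[0.38563976 0.16541736]
 [0.6538381  0.02831801]
 [0.6636472  0.04750687]
 [0.39544886 0.18460622]]
```

View pics/td1.png

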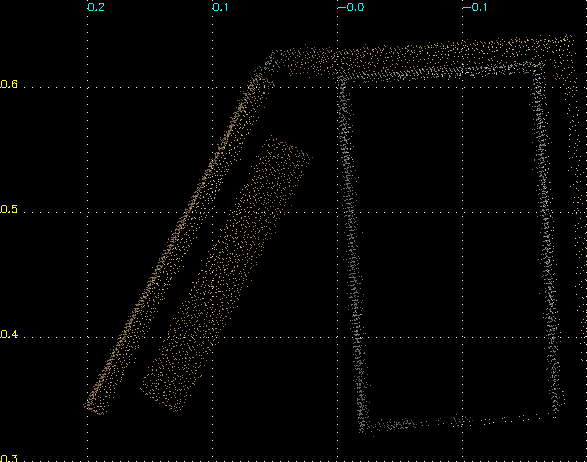

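Run:
```python
from meas import *
L=[]
PP=[];
for n in("scene","side"):
    f=dict(np.load(f"pics/{n}0.npz"));P=cloud(f);PP.append(P[f["depth"]>0])
P=np.vstack(PP)
def sel(z0,z1,x0,x1,y0,y1):
    k=(P[:,2]>z0)&(P[:,2]<z1)&(P[:,0]>x0)&(P[:,0]<x1)&(P[:,1]>y0)&(P[:,1]<y1);return P[k]
def line(p,nm,axis):
    v=cv2.fitLine(p[:,:2].astype(np.float32),cv2.DIST_HUBER,0,.01,.01).ravel()
    n=np.array([-v[1],v[0]]);d=(p[:,:2]-v[2:])@n
    print(nm,len(p),"ang",np.degrees(np.arctan2(v[1],v[0])).round(2),"pt",v[2:].round(4),"width pct",np.percentile(d,[2,50,98]).round(4))
# rim long sides
line(sel(.096,.105,.40,.64,-.03,.03),"rimL",0)
line(sel(.096,.105,.40,.64,-.2,-.14),"rimR",0)
line(sel(.096,.105,.655,.69,-.15,.01),"rimfar",0)
line(sel(.096,.105,.365,.39,-.15,-.03),"rimnear",0)
line(sel(.075,.084,.40,.66,-.21,-.17),"fence",0)
e=sel(.075,.084,.65,.705,-.14,.06);line(e,"endboard",0)
g=sel(.096,.105,.38,.68,.06,.25)
# gate panel: strip
R=cv2.minAreaRect
a=np.radians(-30)
for _ in range(1):
    pass
np.save("pics/P.npy",P)
f2=sel(.07,.11,.38,.72,.02,.22)
np.set_printoptions(suppress=True)
# gate outer face points
k=(P[:,2]>.03)&(P[:,2]<.095)&(P[:,0]>.40)&(P[:,0]<.64)
q=P[k]
lo=.2-(q[:,0]-.39)*.5
m=(abs(q[:,1]-(.20-(q[:,0]-.392)*.505))<.02)
line(q[m],"gate outer",0)
from numpy import histogram
print(np.histogram(sel(.02,.12,.45,.5,.1,.2)[:,2],bins=20))
w=sel(.008,.045,.39,.57,-.43,-.33);r=cv2.minAreaRect(w[:,:2].astype(np.float32));print(len(w),r,cv2.boxPoints(r))
```

```text
rimL 107 ang 2.09 pt [ 0.5908 -0.027 ] width pct [-0.0039 -0.0001  0.0047]
rimR 271 ang 3.03 pt [ 0.5367 -0.1875] width pct [-0.0058  0.0003  0.0056]
rimfar 166 ang -87.42 pt [ 0.6599 -0.0606] width pct [-0.0049 -0.0001  0.0038]
rimnear 82 ang -88.9 pt [ 0.3804 -0.0755] width pct [-0.0053 -0.0001  0.008 ]
fence 312 ang 3.1 pt [ 0.5311 -0.1874] width pct [-0.0261 -0.0001  0.0051]
endboard 598 ang -86.77 pt [ 0.6714 -0.0477] width pct [-0.016   0.0013  0.0117]
gate outer 1719 ang -27.11 pt [0.5074 0.1232] width pct [-0.0015 -0.      0.0025]
(array([43, 31, 33, 41, 35, 32, 39, 39, 37, 34, 41, 36, 35, 36, 41, 79, 40,
       41, 96, 76]), array([0.0200451 , 0.0242862 , 0.0285273 , 0.0327684 , 0.03700951,
       0.04125061, 0.04549171, 0.04973281, 0.05397391, 0.05821501,
       0.06245611, 0.06669721, 0.07093831, 0.07517941, 0.07942051,
       0.08366162, 0.08790272, 0.09214382, 0.09638492, 0.10062602,
       0.10486712]))
727 ((0.4829658567905426, -0.40729373693466187), (0.1653497815132141, 0.04776231572031975), 11.992663383483887) [[ 0.39713323 -0.40111253]
 [ 0.40705758 -0.44783238]
 [ 0.5687985  -0.41347495]
 [ 0.55887413 -0.3667551 ]]
```

Run:
```python
import numpy as np
P=np.load("pics/P.npy");np.set_printoptions(suppress=True,linewidth=150)
a=np.radians(3.0);u=np.array([np.cos(a),np.sin(a)]);n=np.array([-np.sin(a),np.cos(a)])
U=P[:,:2]@u;N=P[:,:2]@n;z=P[:,2]
def H(v,lo,hi,s=.002):
    h,e=np.histogram(v,np.arange(lo,hi,s));print([(round(x,3),int(c)) for x,c in zip(e,h)])
m=(abs(z-.08)<.004)&(U>.4)&(U<.6);print("fence n");H(N[m],-.26,-.19)
m=(abs(z-.1)<.004)&(U>.4)&(U<.6);print("rim n");H(N[m],-.26,-.19);H(N[m],-.08,-.04)
m=(abs(z-.08)<.004)&(N>-.03)&(N<.02);print("end u");H(U[m],.63,.72)
m=(abs(z-.08)<.004)&(N>-.2)&(N<-.07);print("end u");H(U[m],.63,.72)
m=(z>.02)&(z<.075)&(N>-.03)&(N<.02);print("end inner face u");H(U[m],.63,.72)
m=(abs(z-.1)<.004)&(N>-.2)&(N<-.07);print("rim u");H(U[m],.36,.40);H(U[m],.64,.68)
m=(z>.02)&(z<.09)&(N>-.2)&(N<-.07);print("rim near face u");H(U[m],.36,.40);
m=(z>.02)&(z<.09)&(U<.6)&(U>.42);print("rim left face n");H(N[m],-.08,-.04);
```

```text
fence n
[(np.float64(-0.26), 0), (np.float64(-0.258), 0), (np.float64(-0.256), 0), (np.float64(-0.254), 0), (np.float64(-0.252), 0), (np.float64(-0.25), 1), (np.float64(-0.248), 13), (np.float64(-0.246), 23), (np.float64(-0.244), 22), (np.float64(-0.242), 32), (np.float64(-0.24), 15), (np.float64(-0.238), 16), (np.float64(-0.236), 3), (np.float64(-0.234), 0), (np.float64(-0.232), 0), (np.float64(-0.23), 0), (np.float64(-0.228), 0), (np.float64(-0.226), 0), (np.float64(-0.224), 0), (np.float64(-0.222), 0), (np.float64(-0.22), 7), (np.float64(-0.218), 34), (np.float64(-0.216), 77), (np.float64(-0.214), 39), (np.float64(-0.212), 21), (np.float64(-0.21), 6), (np.float64(-0.208), 0), (np.float64(-0.206), 0), (np.float64(-0.204), 0), (np.float64(-0.202), 0), (np.float64(-0.2), 0), (np.float64(-0.198), 0), (np.float64(-0.196), 0), (np.float64(-0.194), 0)]
rim n
[(np.float64(-0.26), 0), (np.float64(-0.258), 0), (np.float64(-0.256), 0), (np.float64(-0.254), 0), (np.float64(-0.252), 0), (np.float64(-0.25), 0), (np.float64(-0.248), 0), (np.float64(-0.246), 0), (np.float64(-0.244), 0), (np.float
[... 5566 characters left out ...]
 16), (np.float64(0.384), 12), (np.float64(0.386), 14), (np.float64(0.388), 13), (np.float64(0.39), 19), (np.float64(0.392), 13), (np.float64(0.394), 16), (np.float64(0.396), 9), (np.float64(0.398), 14)]
rim left face n
[(np.float64(-0.08), 0), (np.float64(-0.078), 0), (np.float64(-0.076), 0), (np.float64(-0.074), 0), (np.float64(-0.072), 0), (np.float64(-0.07), 0), (np.float64(-0.068), 0), (np.float64(-0.066), 5), (np.float64(-0.064), 23), (np.float64(-0.062), 238), (np.float64(-0.06), 661), (np.float64(-0.058), 306), (np.float64(-0.056), 93), (np.float64(-0.054), 11), (np.float64(-0.052), 2), (np.float64(-0.05), 0), (np.float64(-0.048), 0), (np.float64(-0.046), 0), (np.float64(-0.044), 0)]
```

Request:
{"api": "play_rows", "payload": {"commands": [{"x":0.038,"y":-0.035,"claw":0},{"x":0.038,"y":-0.035},{"x":0.038,"y":-0.035},{"x":0.038,"y":-0.035},{"x":0.038,"y":-0.035,"rz":-3}], "newtons": 30}}

```text
invalid input at $.commands[0]: expected keys rx, ry, rz, x, y, z, claw
```

Request:
{"api": "play_rows", "payload": {"commands": [{"x":0,"y":0,"z":0.03},{"z":0.03},{"z":0.03},{"z":0.03},{"z":0.03}]}}

```text
invalid input at $.commands[0]: expected keys rx, ry, rz, x, y, z, claw
```

```bash
cat > st.py <<'E'
from h import *
from bench import robot
def st():
    s=robot.observe();q=s["orientation"];R=Ro.from_quat([q[1],q[2],q[3],q[0]])
    print("t",round(s["time_s"],2),"p",s["ee_pos"].round(4),"R cols x,y,z",R.as_matrix().T.round(3).tolist(),"F",s["ft_force"].round(2),"op",round(s["opening"],3))
    a=np.radians(3.0);p=s["ee_pos"];print("u,n",round(p[0]*np.cos(a)+p[1]*np.sin(a),4),round(-p[0]*np.sin(a)+p[1]*np.cos(a),4))
    return s
E
python3 -c "
from st import *
st()"
```

```text
t 0.15 p [0.6249 0.     0.2918] R cols x,y,z [[-0.0, 1.0, 0.0], [1.0, 0.0, -0.001], [-0.001, 0.0, -1.0]] F [-0.06 -0.68  0.2 ] op 1.002
u,n 0.624 -0.0327
```

Request:
{"api": "play_rows", "payload": {"commands": [{"rx":0,"ry":0,"rz":0,"x":0.038,"y":-0.035,"z":0,"claw":0},{"rx":0,"ry":0,"rz":0,"x":0.038,"y":-0.035,"z":0,"claw":0},{"rx":0,"ry":0,"rz":0,"x":0.038,"y":-0.035,"z":0,"claw":0},{"rx":0,"ry":0,"rz":0,"x":0.038,"y":-0.035,"z":0,"claw":0},{"rx":0,"ry":0,"rz":-3,"x":0.038,"y":-0.035,"z":0,"claw":0}], "newtons": 30}}

```text
time_s: 0.65
ee_pos: [0.4546, 0.1837, 0.2896]
orientation: [-0.001, 0.691, 0.723, -0.001]
ft_force: [1.1, 1.0, -1.9]
opening: 0.635
```

```bash
python3 -c "
from st import *
st()"
```

```text
t 0.65 p [0.4546 0.1837 0.2896] R cols x,y,z [[-0.045, 0.999, -0.0], [0.999, 0.045, -0.002], [-0.002, -0.0, -1.0]] F [ 1.13  1.02 -1.95] op 0.635
u,n 0.4636 0.1597
```

Request:
{"api": "play_rows", "payload": {"commands": [{"rx":0,"ry":0,"rz":0,"x":0.01,"y":-0.004,"z":0.03,"claw":0},{"rx":0,"ry":0,"rz":0,"x":0,"y":0,"z":0.035,"claw":0},{"rx":0,"ry":0,"rz":0,"x":0,"y":0,"z":0.035,"claw":0},{"rx":0,"ry":0,"rz":0,"x":0,"y":0,"z":0.035,"claw":0},{"rx":0,"ry":0,"rz":0,"x":0,"y":0,"z":0.035,"claw":0}]}}

```text
time_s: 1.15
ee_pos: [0.4469, 0.1993, 0.1196]
orientation: [0.002, 0.688, 0.726, 0.004]
ft_force: [-0.5, 0.5, 0.7]
opening: 0.216
```

```bash
python3 -c "
from st import *
st()"
```

```text
t 1.15 p [0.4469 0.1993 0.1196] R cols x,y,z [[-0.055, 0.999, 0.003], [0.998, 0.055, 0.009], [0.009, 0.003, -1.0]] F [-0.5  0.5  0.7] op 0.216
u,n 0.4567 0.1756
```

Request:
{"api": "play_rows", "payload": {"commands": [{"rx":0,"ry":0,"rz":0,"x":-0.015,"y":0,"z":0,"claw":0},{"rx":0,"ry":0,"rz":0,"x":-0.012,"y":0,"z":0,"claw":0},{"rx":0,"ry":0,"rz":0,"x":-0.01,"y":0,"z":0,"claw":0},{"rx":0,"ry":0,"rz":0,"x":-0.01,"y":0,"z":0,"claw":0},{"rx":0,"ry":0,"rz":0,"x":-0.01,"y":0,"z":0,"claw":0}]}}

```text
time_s: 1.65
ee_pos: [0.449, 0.14, 0.1158]
orientation: [0.0, 0.687, 0.727, 0.002]
ft_force: [0.4, 0.7, 0.4]
opening: 0.005
```

Request:
{"api": "play_rows", "payload": {"commands": [{"rx":0,"ry":0,"rz":0.5,"x":-0.01,"y":0,"z":0,"claw":0},{"rx":0,"ry":0,"rz":0,"x":-0.01,"y":0,"z":0,"claw":0},{"rx":0,"ry":0,"rz":0,"x":-0.01,"y":0,"z":0,"claw":0},{"rx":0,"ry":0,"rz":0,"x":-0.01,"y":0,"z":0,"claw":0},{"rx":0,"ry":0,"rz":0,"x":-0.01,"y":0,"z":0,"claw":0}]}}

```text
time_s: 2.15
ee_pos: [0.4521, 0.0854, 0.1172]
orientation: [0.001, 0.691, 0.723, 0.003]
ft_force: [-0.1, -0.3, -1.2]
opening: 0.006
```

```bash
python3 -c "
from st import *
st()"
```

```text
t 2.15 p [0.4521 0.0854 0.1172] R cols x,y,z [[-0.046, 0.999, 0.002], [0.999, 0.046, 0.006], [0.006, 0.002, -1.0]] F [-0.06 -0.26 -1.18] op 0.006
u,n 0.4559 0.0617
```

Request:
{"api": "play_rows", "payload": {"commands": [{"rx":0,"ry":0,"rz":0,"x":-0.007,"y":0,"z":0,"claw":0},{"rx":0,"ry":0,"rz":0,"x":-0.007,"y":0,"z":0,"claw":0},{"rx":0,"ry":0,"rz":0,"x":-0.006,"y":0,"z":0,"claw":0},{"rx":0,"ry":0,"rz":0,"x":-0.005,"y":0,"z":0,"claw":0},{"rx":0,"ry":0,"rz":0,"x":-0.004,"y":0,"z":0,"claw":0}]}}

```text
time_s: 2.65
ee_pos: [0.4525, 0.0536, 0.1169]
orientation: [0.0, 0.691, 0.723, 0.002]
ft_force: [-2.5, 4.6, 2.3]
opening: 0.006
```

Request:
{"api": "play_rows", "payload": {"commands": [{"rx":0,"ry":0,"rz":0,"x":-0.003,"y":0,"z":0,"claw":0},{"rx":0,"ry":0,"rz":0,"x":-0.003,"y":0,"z":0,"claw":0},{"rx":0,"ry":0,"rz":0,"x":-0.003,"y":0,"z":0,"claw":0}]}}

```text
time_s: 2.95
ee_pos: [0.4523, 0.0443, 0.1169]
orientation: [-0.0, 0.691, 0.723, 0.002]
ft_force: [-2.9, 4.0, 2.5]
opening: 0.005
```

```bash
python3 -c "
from st import *
st()"
```

```text
t 2.95 p [0.4523 0.0443 0.1169] R cols x,y,z [[-0.045, 0.999, 0.003], [0.999, 0.045, 0.002], [0.002, 0.003, -1.0]] F [-2.86  4.04  2.49] op 0.005
u,n 0.454 0.0206
```

Pushing the box now (~4 N). Continue in small steps.

Request:
{"api": "play_rows", "payload": {"commands": [{"rx":0,"ry":0,"rz":0,"x":-0.003,"y":0,"z":0,"claw":0},{"rx":0,"ry":0,"rz":0,"x":-0.002,"y":0,"z":0,"claw":0}]}}

```text
time_s: 3.15
ee_pos: [0.4523, 0.0393, 0.1169]
orientation: [-0.001, 0.691, 0.723, 0.002]
ft_force: [-2.0, 6.4, 1.6]
opening: 0.006
```

Request:
{"api": "play_rows", "payload": {"commands": [{"rx":0,"ry":0,"rz":0,"x":-0.0015,"y":0,"z":0,"claw":0},{"rx":0,"ry":0,"rz":0,"x":-0.0015,"y":0,"z":0,"claw":0}]}}

```text
time_s: 3.35
ee_pos: [0.4523, 0.0377, 0.1169]
orientation: [-0.001, 0.691, 0.723, 0.002]
ft_force: [-0.1, 44.9, 2.1]
opening: 0.007
```

```bash
python3 -c "
from st import *
st()"
```

```text
t 3.35 p [0.4523 0.0377 0.1169] R cols x,y,z [[-0.046, 0.999, 0.005], [0.999, 0.046, 0.002], [0.001, 0.005, -1.0]] F [-0.09 44.94  2.08] op 0.007
u,n 0.4537 0.014
```

Request:
{"api": "play_rows", "payload": {"commands": [{"rx":0,"ry":0,"rz":0,"x":0.01,"y":0,"z":0,"claw":0},{"rx":0,"ry":0,"rz":0,"x":0.015,"y":0,"z":0,"claw":0},{"rx":0,"ry":0,"rz":0,"x":0,"y":0,"z":-0.05,"claw":0},{"rx":0,"ry":0,"rz":0,"x":0,"y":0,"z":-0.05,"claw":0},{"rx":0,"ry":0,"rz":0,"x":0,"y":0,"z":-0.05,"claw":0.8}]}}

```text
time_s: 3.85
ee_pos: [0.4514, 0.0626, 0.2644]
orientation: [-0.005, 0.69, 0.724, -0.002]
ft_force: [0.8, 0.1, -0.2]
opening: 0.048
```

```bash
cat > look.py <<'E'
from meas import *
from st import *
import sys
def grab(names,tag):
    L=[]
    for n in names:
        s=robot.observe();f=robot.grab_frame(n);cv2.imwrite(f"pics/{n}_{tag}.png",f["color"][...,::-1])
        P=cloud(f,s);L.append((P,f["color"],f["depth"]>0))
    return L
E
python3 - <<'E'
from look import *
s=st()
L=grab(["scene","side","wrist"],"a")
P=np.vstack([p[m] for p,c,m in L[:2]]);C=np.vstack([c[m] for p,c,m in L[:2]])
k=(P[:,2]>.03)&(P[:,2]<.095)&(P[:,0]>.38)&(P[:,0]<.66)&(P[:,1]>.0)&(P[:,1]<.07)
q=P[k].astype(np.float32);v=cv2.fitLine(q[:,:2],cv2.DIST_HUBER,0,.01,.01).ravel();d=(q[:,:2]-v[2:])@[-v[1],v[0]]
print("gate",len(q),np.degrees(np.arctan2(v[1],v[0])),v[2:],np.percentile(d,[2,20,50,80,98]))
topdown(L[:2],"pics/td_a.png",x0=.33,x1=.73,y0=-.48,y1=.25,s=.001)
topdown(L[2:],"pics/td_aw.png",x0=.33,x1=.73,y0=-.48,y1=.25,s=.001)
E
```

```text
t 3.85 p [0.4514 0.0626 0.2644] R cols x,y,z [[-0.048, 0.999, 0.005], [0.999, 0.048, -0.01], [-0.01, 0.004, -1.0]] F [ 0.81  0.11 -0.17] op 0.048
u,n 0.4541 0.0389
gate 2507 3.8551464 [0.5096125  0.02989418] [-0.03057247 -0.00173518 -0.00032967  0.00123107  0.00401954]
```

View pics/td_a.png

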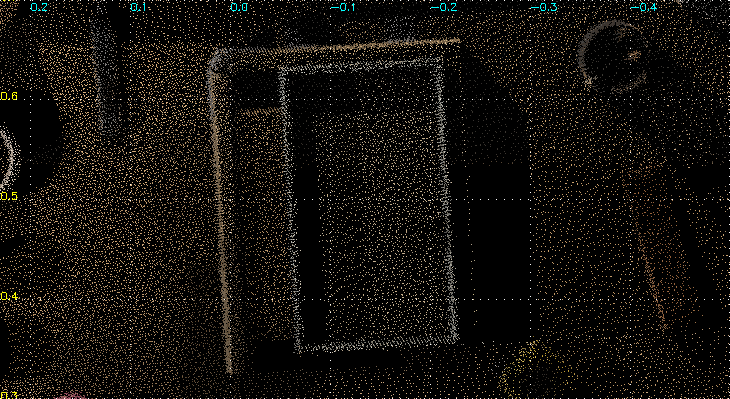

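View pics/scene_a.png

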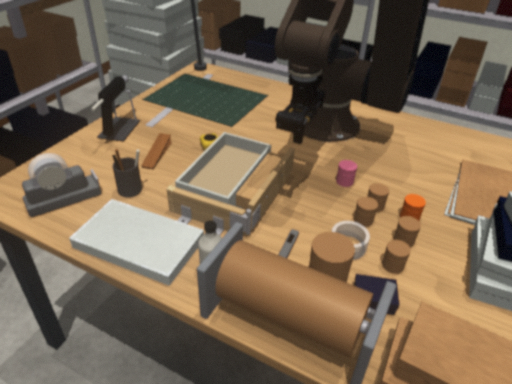

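Request:
{"api": "play_rows", "payload": {"commands": [{"rx":0,"ry":0,"rz":0,"x":-0.048,"y":0.002,"z":-0.01,"claw":0.8},{"rx":0,"ry":0,"rz":0,"x":-0.048,"y":0.002,"z":0,"claw":0.8},{"rx":0,"ry":0,"rz":0,"x":-0.048,"y":0.002,"z":0,"claw":0.8},{"rx":0,"ry":0,"rz":0,"x":-0.048,"y":0.002,"z":0,"claw":0.8},{"rx":0,"ry":0,"rz":0,"x":-0.048,"y":0.002,"z":0,"claw":0.8}]}}

```text
time_s: 4.5
ee_pos: [0.4747, -0.1802, 0.2711]
orientation: [-0.003, 0.686, 0.728, -0.0]
ft_force: [1.3, 0.9, 0.1]
opening: 0.581
```

Request:
{"api": "play_rows", "payload": {"commands": [{"rx":0,"ry":0,"rz":0,"x":-0.048,"y":0.002,"z":0,"claw":0.8},{"rx":0,"ry":0,"rz":0,"x":-0.04,"y":0.002,"z":0,"claw":0.8},{"rx":0,"ry":0,"rz":0,"x":-0.03,"y":0.002,"z":0,"claw":0.8},{"rx":0,"ry":0,"rz":0,"x":0,"y":0.0,"z":0,"claw":0.8}]}}

```text
time_s: 4.9
ee_pos: [0.4862, -0.3087, 0.2639]
orientation: [-0.005, 0.688, 0.726, -0.001]
ft_force: [-0.9, -0.3, -0.1]
opening: 0.792
```

Run:
```python
from look import *
s=st()
L=grab(["wrist","scene","side"],"b")
P,C,m=L[0];print("bench z wrist",np.median(P[m&(abs(P[...,2])<.01)][:,2]))
for P,C,m in L:
    k=m&(P[...,2]>.007)&(P[...,2]<.05)&(P[...,0]>.38)&(P[...,0]<.59)&(P[...,1]<-.34)&(P[...,1]>-.46)
    n,lab,stt,ce=cv2.connectedComponentsWithStats(k.astype(np.uint8))
    i=1+np.argmax(stt[1:,4]);w=P[lab==i];r=cv2.minAreaRect(w[:,:2].astype(np.float32));print(len(w),r,cv2.boxPoints(r).round(4).tolist())
P=np.vstack([p[m] for p,c,m in L[1:]])
np.save("pics/P2.npy",P)
def fit(k,nm):
    q=P[k].astype(np.float32)
    for _ in range(4):
        v=cv2.fitLine(q[:,:2],cv2.DIST_HUBER,0,.01,.01).ravel();d=(q[:,:2]-v[2:])@[-v[1],v[0]];d-=np.median(d);q=q[abs(d)<max(.003,2*np.median(abs(d)))]
    print(nm,len(q),np.degrees(np.arctan2(v[1],v[0])).round(2),v[2:])
k=(P[:,2]>.03)&(P[:,2]<.095)&(P[:,0]>.38)&(P[:,0]<.64)&(P[:,1]>.01)&(P[:,1]<.05);fit(k,"gate outer")
k=(abs(P[:,2]-.1)<.003)&(P[:,0]>.38)&(P[:,0]<.64)&(P[:,1]>-.25)&(P[:,1]<-.17);fit(k,"rimR")
k=(abs(P[:,2]-.1)<.003)&(P[:,0]>.38)&(P[:,0]<.64)&(P[:,1]>-.08)&(P[:,1]<-.03);fit(k,"rimL")
```

```text
t 4.9 p [ 0.4862 -0.3087  0.2639] R cols x,y,z [[-0.054, 0.999, 0.006], [0.999, 0.054, -0.009], [-0.009, 0.006, -1.0]] F [-0.86 -0.28 -0.13] op 0.792
u,n 0.4694 -0.3338
bench z wrist -0.0010301585776263944
4874 ((0.4824248254299164, -0.4125286936759949), (0.15972700715065002, 0.042087290436029434), 15.840970993041992) [[0.39989998936653137, -0.4140999913215637], [0.41130000352859497, -0.4546000063419342], [0.5649999976158142, -0.41100001335144043], [0.5534999966621399, -0.37049999833106995]]
506 ((0.48335903882980347, -0.41210025548934937), (0.16724447906017303, 0.043627768754959106), 15.641756057739258) [[0.3970000147819519, -0.41359999775886536], [0.40869998931884766, -0.45570001006126404], [0.5698000192642212, -0.4106000065803528], [0.5580000281333923, -0.3684999942779541]]
334 ((0.4837861657142639, -0.4088982045650482), (0.1607161909341812, 0.04981173202395439), 15.14700984954834) [[0.39969998598098755, -0.4059000015258789], [0.41269999742507935, -0.453900009393692], [0.5679000020027161, -0.41190001368522644], [0.5547999739646912, -0.36390000581741333]]
gate outer 1936 3.59 [0.5103953  0.02955521]
rimR 173 4.05 [ 0.4842003 -0.1995519]
rimL 214 3.07 [ 0.5038408  -0.04130142]
```

View pics/wrist_b.png

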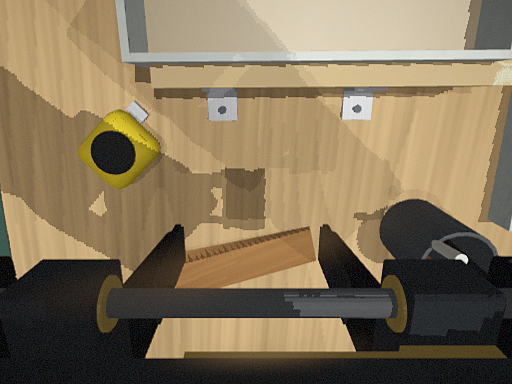

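Run:
```python
import numpy as np
P=np.load("pics/P2.npy")
a=np.radians(15.6);e=np.array([np.cos(a),np.sin(a)]);f=np.array([-e[1],e[0]])
d=P[:,:2]-[.4828,-.412];t=d@e;w=d@f
for x in np.arange(-.08,.08,.02):
    m=(t>x)&(t<x+.02)&(abs(w)<.015)&(P[:,2]>.005);print(round(x+.01,3),m.sum(),np.median(P[m,2]).round(4) if m.any() else None)
```

```text
-0.07 48 0.0353
-0.05 55 0.0316
-0.03 57 0.0294
-0.01 58 0.0258
0.01 59 0.0228
0.03 63 0.0189
0.05 61 0.0157
0.07 59 0.0125
```

Request:
{"api": "play_rows", "payload": {"commands": [{"rx":0,"ry":0,"rz":-8.5,"x":0,"y":0,"z":0,"claw":0.8},{"rx":0,"ry":0,"rz":-8.5,"x":0,"y":0,"z":0,"claw":0.8},{"rx":0,"ry":0,"rz":-8.5,"x":0,"y":0,"z":0,"claw":0.8},{"rx":0,"ry":0,"rz":-8.5,"x":0,"y":0,"z":0,"claw":0.8},{"rx":0,"ry":0,"rz":-8.5,"x":0,"y":0,"z":0,"claw":0.8}]}}

```text
time_s: 5.55
ee_pos: [0.4861, -0.2971, 0.2637]
orientation: [-0.007, 0.37, 0.929, 0.002]
ft_force: [0.0, -0.4, 0.5]
opening: 0.8
```

Request:
{"api": "play_rows", "payload": {"commands": [{"rx":0,"ry":0,"rz":-8.5,"x":0,"y":0,"z":0,"claw":0.8},{"rx":0,"ry":0,"rz":-8.5,"x":0,"y":0,"z":0,"claw":0.8},{"rx":0,"ry":0,"rz":-8.5,"x":0,"y":0,"z":0,"claw":0.8},{"rx":0,"ry":0,"rz":-8.5,"x":0,"y":0,"z":0,"claw":0.8},{"rx":0,"ry":0,"rz":-8.5,"x":0,"y":0,"z":0,"claw":0.8}]}}

```text
time_s: 6.05
ee_pos: [0.4864, -0.2885, 0.2635]
orientation: [-0.007, 0.004, 1.0, 0.005]
ft_force: [0.8, 0.1, -0.1]
opening: 0.798
```

Request:
{"api": "play_rows", "payload": {"commands": [{"rx":0,"ry":0,"rz":-8.5,"x":0,"y":0,"z":0,"claw":0.8},{"rx":0,"ry":0,"rz":-8.5,"x":0,"y":0,"z":0,"claw":0.8}]}}

```text
time_s: 6.25
ee_pos: [0.4864, -0.2851, 0.2633]
orientation: [-0.006, -0.146, 0.989, 0.006]
ft_force: [0.8, -0.2, 0.3]
opening: 0.801
```

```bash
cat >> st.py <<'E'
def to(s,target,yaw=None):
    "tool-frame shift to world target; yaw=desired world angle of tool y (deg)"
    q=s["orientation"];R=Ro.from_quat([q[1],q[2],q[3],q[0]]).as_matrix()
    print("tool shift",((np.array(target)-s["ee_pos"])@R).round(4),"yaw now",np.degrees(np.arctan2(R[1,1],R[0,1])).round(2))
    # levelling: rotation to make z down w/ desired yaw
    y=np.radians(yaw) if yaw is not None else np.arctan2(R[1,1],R[0,1])
    Y=np.array([np.cos(y),np.sin(y),0]);Z=np.array([0,0,-1.]);D=np.stack([np.cross(Y,Z),Y,Z],1)
    print("tool rotvec deg",np.degrees(Ro.from_matrix(R.T@D).as_rotvec()).round(2))
E
python3 -c "
from st import *
s=st();print(s['joints']);to(s,[.4343,-.4254,.2],105.6)"
```

```text
t 6.25 p [ 0.4864 -0.2851  0.2633] R cols x,y,z [[-0.958, -0.288, 0.01], [-0.288, 0.958, 0.014], [-0.014, 0.01, -1.0]] F [ 0.78 -0.2   0.25] op 0.801
u,n 0.4708 -0.3102
[-6.47228576e-01  4.40629748e-01  1.73728592e+00 -2.51335136e-04
  9.80707889e-01 -2.51006764e+00]
tool shift [ 0.0897 -0.1202  0.0626] yaw now 106.74
tool rotvec deg [ 0.77 -0.59  1.14]
```

Request:
{"api": "play_rows", "payload": {"commands": [{"rx":0.8,"ry":-0.6,"rz":1.1,"x":0.03,"y":-0.04,"z":0,"claw":0.8},{"rx":0,"ry":0,"rz":0,"x":0.03,"y":-0.04,"z":0,"claw":0.8},{"rx":0,"ry":0,"rz":0,"x":0.03,"y":-0.04,"z":0,"claw":0.8},{"rx":0,"ry":0,"rz":0,"x":0,"y":0,"z":0.03,"claw":0.8},{"rx":0,"ry":0,"rz":0,"x":0,"y":0,"z":0.03,"claw":0.8}]}}

```text
time_s: 6.75
ee_pos: [0.4431, -0.416, 0.2052]
orientation: [-0.005, -0.135, 0.991, -0.009]
ft_force: [0.7, -1.2, -1.0]
opening: 0.8
```

Run:
```python
from look import *
s=st();print(s['joints'][5]);to(s,[.4343,-.4254,.082],105.6)
L=grab(["wrist","scene","side"],"c")
for P,C,m in L:
    k=m&(P[...,2]>.007)&(P[...,2]<.045)&(P[...,0]>.38)&(P[...,0]<.59)&(P[...,1]<-.34)&(P[...,1]>-.48)
    n,lab,stt,ce=cv2.connectedComponentsWithStats(k.astype(np.uint8))
    i=1+np.argmax(stt[1:,4]);w=P[lab==i];r=cv2.minAreaRect(w[:,:2].astype(np.float32));print(len(w),r)
```

```text
t 6.75 p [ 0.4431 -0.416   0.2052] R cols x,y,z [[-0.964, -0.267, 0.012], [-0.267, 0.964, -0.016], [-0.008, -0.019, -1.0]] F [ 0.66 -1.18 -1.01] op 0.8
u,n 0.4207 -0.4386
-2.6826888833187543
tool shift [ 0.0094 -0.0047  0.1234] yaw now 105.48
tool rotvec deg [-0.91 -0.71 -0.12]
6603 ((0.473419725894928, -0.41502630710601807), (0.14320862293243408, 0.040092382580041885), 15.788337707519531)
502 ((0.4841751158237457, -0.41185033321380615), (0.16419823467731476, 0.04352041333913803), 15.77478313446045)
333 ((0.48403966426849365, -0.4107840657234192), (0.15997719764709473, 0.05030139535665512), 15.952740669250488)
```

View pics/wrist_c.png

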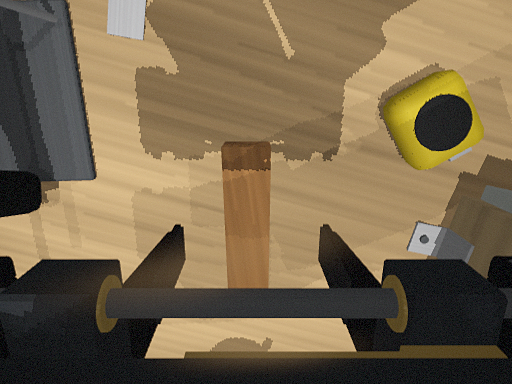

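Request:
{"api": "play_rows", "payload": {"commands": [{"rx":-0.9,"ry":-0.7,"rz":4,"x":0.009,"y":-0.005,"z":0.03,"claw":0.8},{"rx":0,"ry":0,"rz":0,"x":0,"y":0,"z":0.03,"claw":0.8},{"rx":0,"ry":0,"rz":0,"x":0,"y":0,"z":0.03,"claw":0.8}]}}

```text
time_s: 7.2
ee_pos: [0.4394, -0.4226, 0.1217]
orientation: [0.003, -0.102, 0.995, -0.004]
ft_force: [0.1, -1.0, 0.4]
opening: 0.801
```

Run:
```python
from look import *
s=st();print(s['joints'][5]);to(s,[.4343,-.4254,.082],101.6)
```

```text
t 7.2 p [ 0.4394 -0.4226  0.1217] R cols x,y,z [[-0.979, -0.202, -0.005], [-0.202, 0.979, -0.008], [0.007, -0.007, -1.0]] F [ 0.07 -0.98  0.4 ] op 0.801
u,n 0.4167 -0.445
-2.649779067840249
tool shift [ 0.0058 -0.0014  0.0397] yaw now 101.66
tool rotvec deg [-0.45  0.3   0.06]
```

Request:
{"api": "play_rows", "payload": {"commands": [{"rx":-0.4,"ry":0.3,"rz":0,"x":0.005,"y":-0.001,"z":0.02,"claw":0.8},{"rx":0,"ry":0,"rz":0,"x":0,"y":0,"z":0.018,"claw":0.6},{"rx":0,"ry":0,"rz":0,"x":0,"y":0,"z":0,"claw":0.3},{"rx":0,"ry":0,"rz":0,"x":0,"y":0,"z":0,"claw":0.1},{"rx":0,"ry":0,"rz":0,"x":0,"y":0,"z":0,"claw":0.1}], "newtons": 40}}

```text
time_s: 7.7
ee_pos: [0.4384, -0.4224, 0.0875]
orientation: [0.001, -0.105, 0.995, -0.002]
ft_force: [-0.7, 0.1, -0.1]
opening: 0.521
```

Request:
{"api": "play_rows", "payload": {"commands": [{"rx":0,"ry":0,"rz":0,"x":0,"y":0,"z":0,"claw":0.1},{"rx":0,"ry":0,"rz":0,"x":0,"y":0,"z":0,"claw":0.1},{"rx":0,"ry":0,"rz":0,"x":0,"y":0,"z":0,"claw":0.1}]}}

```text
time_s: 8.0
ee_pos: [0.4393, -0.4226, 0.0906]
orientation: [0.002, -0.105, 0.994, -0.004]
ft_force: [0.4, -0.4, -1.5]
opening: 0.419
```

Run:
```python
from look import *
s=st();print(s['joints'][5])
```

```text
t 8.0 p [ 0.4393 -0.4226  0.0906] R cols x,y,z [[-0.978, -0.209, -0.004], [-0.209, 0.978, -0.008], [0.005, -0.007, -1.0]] F [ 0.43 -0.44 -1.53] op 0.419
u,n 0.4166 -0.4451
-2.655062009136613
```

Request:
{"api": "play_rows", "payload": {"commands": [{"rx":0,"ry":0,"rz":0,"x":0,"y":0,"z":-0.03,"claw":0.1},{"rx":0,"ry":0,"rz":0,"x":0,"y":0,"z":-0.05,"claw":0.1},{"rx":0,"ry":0,"rz":0,"x":0,"y":0,"z":-0.05,"claw":0.1},{"rx":0,"ry":0,"rz":5,"x":0,"y":0,"z":-0.04,"claw":0.1},{"rx":0,"ry":0,"rz":8,"x":0,"y":0,"z":0,"claw":0.1}]}}

```text
time_s: 8.5
ee_pos: [0.4379, -0.4213, 0.2664]
orientation: [0.001, 0.011, 1.0, -0.002]
ft_force: [0.5, -0.0, -2.6]
opening: 0.423
```

Request:
{"api": "play_rows", "payload": {"commands": [{"rx":0,"ry":0,"rz":8,"x":0,"y":0,"z":0,"claw":0.1},{"rx":0,"ry":0,"rz":8,"x":0,"y":0,"z":0,"claw":0.1},{"rx":0,"ry":0,"rz":8,"x":0,"y":0,"z":0,"claw":0.1},{"rx":0,"ry":0,"rz":8,"x":0,"y":0,"z":0,"claw":0.1},{"rx":0,"ry":0,"rz":8,"x":0,"y":0,"z":0,"claw":0.1}]}}

```text
time_s: 9.0
ee_pos: [0.4372, -0.421, 0.2697]
orientation: [0.004, 0.366, 0.931, -0.002]
ft_force: [0.8, -0.7, -2.0]
opening: 0.425
```

Request:
{"api": "play_rows", "payload": {"commands": [{"rx":0,"ry":0,"rz":8,"x":0,"y":0,"z":0,"claw":0.1},{"rx":0,"ry":0,"rz":8,"x":0,"y":0,"z":0,"claw":0.1},{"rx":0,"ry":0,"rz":8,"x":0,"y":0,"z":0,"claw":0.1},{"rx":0,"ry":0,"rz":8,"x":0,"y":0,"z":0,"claw":0.1},{"rx":0,"ry":0,"rz":8,"x":0,"y":0,"z":0,"claw":0.1}]}}

```text
time_s: 9.5
ee_pos: [0.4364, -0.4205, 0.27]
orientation: [0.004, 0.674, 0.739, -0.001]
ft_force: [-0.4, 0.1, -1.5]
opening: 0.418
```

Run:
```python
from look import *
s=st();print(s['joints'][5]);to(s,[.43,.185,.28],3.5)
```

```text
t 9.5 p [ 0.4364 -0.4205  0.27  ] R cols x,y,z [[-0.092, 0.996, -0.006], [0.996, 0.092, 0.004], [0.004, -0.006, -1.0]] F [-0.42  0.1  -1.46] op 0.418
u,n 0.4138 -0.4427
-0.9679402500384796
tool shift [ 0.6034  0.0495 -0.0134] yaw now 5.3
tool rotvec deg [0.23 0.34 1.79]
```

Request:
{"api": "play_rows", "payload": {"commands": [{"rx":0.2,"ry":0.3,"rz":1.8,"x":0,"y":0,"z":-0.01,"claw":0.1},{"rx":0,"ry":0,"rz":0,"x":0.045,"y":0.0024,"z":0,"claw":0.1},{"rx":0,"ry":0,"rz":0,"x":0.048,"y":0.0024,"z":0,"claw":0.1},{"rx":0,"ry":0,"rz":0,"x":0.048,"y":0.0024,"z":0,"claw":0.1},{"rx":0,"ry":0,"rz":0,"x":0.048,"y":0.0024,"z":0,"claw":0.1}]}}

```text
time_s: 10.0
ee_pos: [0.4346, -0.2301, 0.2794]
orientation: [0.0, 0.691, 0.723, -0.0]
ft_force: [1.3, 0.7, -1.1]
opening: 0.421
```

Request:
{"api": "play_rows", "payload": {"commands": [{"rx":0,"ry":0,"rz":0,"x":0.048,"y":0.0024,"z":0,"claw":0.1},{"rx":0,"ry":0,"rz":0,"x":0.048,"y":0.0024,"z":0,"claw":0.1},{"rx":0,"ry":0,"rz":0,"x":0.048,"y":0.0024,"z":0,"claw":0.1},{"rx":0,"ry":0,"rz":0,"x":0.048,"y":0.0024,"z":0,"claw":0.1},{"rx":0,"ry":0,"rz":0,"x":0.048,"y":0.0024,"z":0,"claw":0.1}]}}

```text
time_s: 10.5
ee_pos: [0.433, 0.0192, 0.2805]
orientation: [0.001, 0.692, 0.722, 0.001]
ft_force: [1.2, -1.5, -1.0]
opening: 0.422
```

Request:
{"api": "play_rows", "payload": {"commands": [{"rx":0,"ry":0,"rz":0,"x":0.048,"y":0.0024,"z":0,"claw":0.1},{"rx":0,"ry":0,"rz":0,"x":0.048,"y":0.0024,"z":0,"claw":0.1},{"rx":0,"ry":0,"rz":0,"x":0.048,"y":0.0024,"z":0,"claw":0.1},{"rx":0,"ry":0,"rz":0,"x":0,"y":0,"z":0,"claw":0.1}]}}

```text
time_s: 10.9
ee_pos: [0.4318, 0.1736, 0.2816]
orientation: [0.002, 0.69, 0.724, 0.002]
ft_force: [0.5, 0.1, -1.3]
opening: 0.424
```

Run:
```python
from look import *
s=st();to(s,[.43,.185,.11],3.5)
L=grab(["wrist","scene","side"],"d")
```

```text
t 10.9 p [0.4318 0.1736 0.2816] R cols x,y,z [[-0.047, 0.999, 0.0], [0.999, 0.047, 0.005], [0.005, 0.0, -1.0]] F [ 0.51  0.09 -1.33] op 0.424
u,n 0.4403 0.1508
tool shift [ 0.0114 -0.0022  0.1716] yaw now 2.7
tool rotvec deg [ 0.3 -0.  -0.8]
```

View pics/side_d.png

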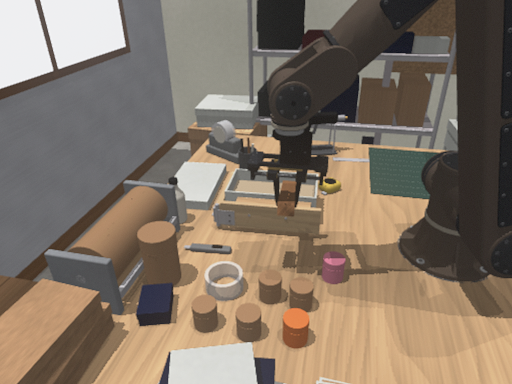

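View pics/wrist_d.png

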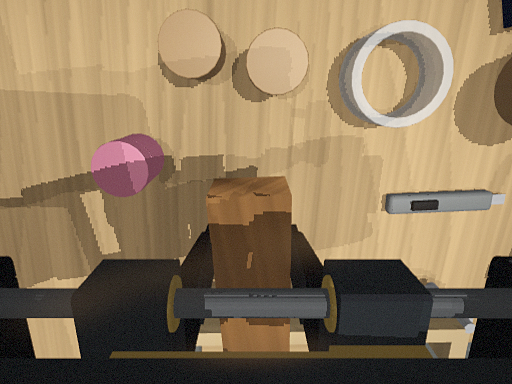

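Request:
{"api": "play_rows", "payload": {"commands": [{"rx":0.3,"ry":0,"rz":-0.8,"x":0.012,"y":-0.002,"z":0.03,"claw":0.1},{"rx":0,"ry":0,"rz":0,"x":0.003,"y":0,"z":0.045,"claw":0.1},{"rx":0,"ry":0,"rz":0,"x":0,"y":0,"z":0.045,"claw":0.1},{"rx":0,"ry":0,"rz":0,"x":0,"y":0,"z":0.04,"claw":0.1},{"rx":0,"ry":0,"rz":0,"x":0,"y":0,"z":0.015,"claw":0.1}]}}

```text
time_s: 11.55
ee_pos: [0.4336, 0.1771, 0.1048]
orientation: [0.003, 0.691, 0.723, 0.004]
ft_force: [-0.3, 0.2, -1.1]
opening: 0.424
```

Run:
```python
from look import *
s=st();to(s,[.43,.185,.091],3.5)
```

```text
t 11.55 p [0.4336 0.1771 0.1048] R cols x,y,z [[-0.046, 0.999, 0.001], [0.999, 0.046, 0.009], [0.009, 0.001, -1.0]] F [-0.29  0.18 -1.06] op 0.424
u,n 0.4422 0.1541
tool shift [ 0.0081 -0.0033  0.0138] yaw now 2.64
tool rotvec deg [ 0.54 -0.03 -0.86]
```

Request:
{"api": "play_rows", "payload": {"commands": [{"rx":0.5,"ry":0,"rz":-0.8,"x":0.004,"y":0,"z":0.006,"claw":0.1},{"rx":0,"ry":0,"rz":0,"x":0,"y":0,"z":0.005,"claw":0.1}]}}

```text
time_s: 11.75
ee_pos: [0.4338, 0.1784, 0.0922]
orientation: [-0.001, 0.687, 0.727, -0.001]
ft_force: [-0.0, -0.1, -0.5]
opening: 0.419
```

Request:
{"api": "play_rows", "payload": {"commands": [{"rx":0,"ry":0,"rz":0,"x":0,"y":0,"z":0.003,"claw":0.1}]}}

```text
time_s: 11.85
ee_pos: [0.4342, 0.1778, 0.0894]
orientation: [-0.001, 0.687, 0.726, -0.001]
ft_force: [-0.1, 0.3, -1.4]
opening: 0.419
```

Request:
{"api": "play_rows", "payload": {"commands": [{"rx":0,"ry":0,"rz":0,"x":0,"y":0,"z":0.003,"claw":0.1}]}}

```text
time_s: 11.95
ee_pos: [0.4344, 0.1776, 0.0883]
orientation: [-0.0, 0.687, 0.727, -0.0]
ft_force: [-13.1, 1.9, 49.6]
opening: 0.421
```

Request:
{"api": "play_rows", "payload": {"commands": [{"rx":0,"ry":0,"rz":0,"x":0,"y":0,"z":-0.0017,"claw":0.1},{"rx":0,"ry":0,"rz":0,"x":-0.008,"y":0,"z":0,"claw":0.1},{"rx":0,"ry":0,"rz":0,"x":-0.01,"y":0,"z":0,"claw":0.1}]}}

```text
time_s: 12.25
ee_pos: [0.4365, 0.1591, 0.093]
orientation: [0.001, 0.686, 0.727, 0.002]
ft_force: [-0.1, -0.9, -0.9]
opening: 0.423
```

Run:
```python
from look import *
s=st();to(s,[.434,.102,.0893],3.5)
L=grab(["side"],"e")
```

```text
t 12.25 p [0.4365 0.1591 0.093 ] R cols x,y,z [[-0.057, 0.998, 0.001], [0.998, 0.057, 0.005], [0.005, 0.001, -1.0]] F [-0.06 -0.87 -0.88] op 0.423
u,n 0.4442 0.136
tool shift [-0.0569 -0.0058  0.0036] yaw now 3.29
tool rotvec deg [ 0.27 -0.06 -0.21]
```

View pics/side_e.png

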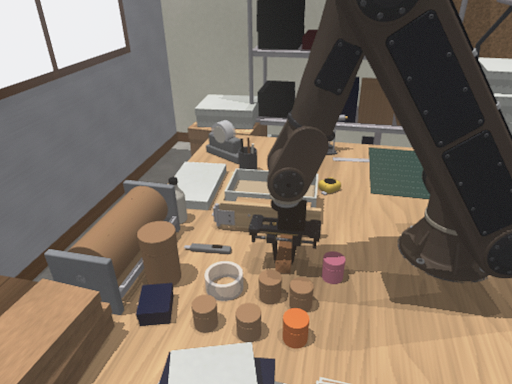

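Request:
{"api": "play_rows", "payload": {"commands": [{"rx":0,"ry":0,"rz":0,"x":-0.01,"y":-0.001,"z":0.001,"claw":0.1},{"rx":0,"ry":0,"rz":0,"x":-0.01,"y":-0.001,"z":0.001,"claw":0.1},{"rx":0,"ry":0,"rz":0,"x":-0.01,"y":-0.001,"z":0.001,"claw":0.1},{"rx":0,"ry":0,"rz":0,"x":-0.01,"y":0,"z":0.001,"claw":0.1}]}}

```text
time_s: 12.7
ee_pos: [0.4357, 0.1142, 0.0886]
orientation: [0.001, 0.687, 0.727, 0.002]
ft_force: [-0.1, 0.9, -0.3]
opening: 0.42
```

Run:
```python
from look import *
s=st();to(s,[.434,.102,.0893],3.5)
L=grab(["side"],"f")
```

```text
t 12.7 p [0.4357 0.1142 0.0886] R cols x,y,z [[-0.056, 0.998, 0.001], [0.998, 0.056, 0.004], [0.004, 0.001, -1.0]] F [-0.06  0.95 -0.32] op 0.42
u,n 0.441 0.0912
tool shift [-0.012  -0.0023 -0.0008] yaw now 3.21
tool rotvec deg [ 0.26 -0.05 -0.29]
```

Request:
{"api": "play_rows", "payload": {"commands": [{"rx":0,"ry":0,"rz":0,"x":-0.004,"y":0,"z":0,"claw":0.1},{"rx":0,"ry":0,"rz":0,"x":-0.003,"y":0,"z":0,"claw":0.1}]}}

```text
time_s: 12.95
ee_pos: [0.4364, 0.1053, 0.0885]
orientation: [0.001, 0.688, 0.726, 0.002]
ft_force: [-0.5, 1.3, 1.2]
opening: 0.416
```

Request:
{"api": "play_rows", "payload": {"commands": [{"rx":0,"ry":0,"rz":0,"x":-0.002,"y":0,"z":0,"claw":0.1}]}}

```text
time_s: 13.05
ee_pos: [0.4366, 0.1031, 0.0885]
orientation: [0.001, 0.688, 0.726, 0.002]
ft_force: [-0.2, 0.9, -0.1]
opening: 0.423
```

Request:
{"api": "play_rows", "payload": {"commands": [{"rx":0,"ry":0,"rz":0,"x":-0.002,"y":0,"z":0,"claw":0.1}]}}

```text
time_s: 13.15
ee_pos: [0.4367, 0.1011, 0.0885]
orientation: [0.001, 0.688, 0.726, 0.002]
ft_force: [-0.6, 1.2, 0.1]
opening: 0.423
```

Request:
{"api": "play_rows", "payload": {"commands": [{"rx":0,"ry":0,"rz":0,"x":-0.002,"y":0,"z":0,"claw":0.1}]}}

```text
time_s: 13.25
ee_pos: [0.4368, 0.0993, 0.0885]
orientation: [0.001, 0.688, 0.726, 0.002]
ft_force: [0.0, 14.4, -0.8]
opening: 0.421
```

Request:
{"api": "play_rows", "payload": {"commands": [{"rx":0,"ry":0,"rz":0,"x":-0.0015,"y":0,"z":0,"claw":0.1}]}}

```text
time_s: 13.35
ee_pos: [0.4369, 0.0985, 0.0885]
orientation: [0.001, 0.688, 0.726, 0.002]
ft_force: [-0.6, 22.8, -0.5]
opening: 0.415
```

Request:
{"api": "play_rows", "payload": {"commands": [{"rx":0,"ry":0,"rz":0,"x":-0.001,"y":0,"z":0,"claw":0.1}]}}

```text
time_s: 13.45
ee_pos: [0.437, 0.0983, 0.0885]
orientation: [0.001, 0.687, 0.726, 0.003]
ft_force: [0.5, 16.5, -1.0]
opening: 0.421
```

Request:
{"api": "play_rows", "payload": {"commands": [{"rx":0,"ry":0,"rz":0,"x":-0.0015,"y":0,"z":0,"claw":0.1}]}}

```text
time_s: 13.55
ee_pos: [0.4372, 0.0979, 0.0884]
orientation: [0.001, 0.687, 0.727, 0.003]
ft_force: [2.6, 18.3, -2.6]
opening: 0.418
```

Request:
{"api": "play_rows", "payload": {"commands": [{"rx":0,"ry":0,"rz":0,"x":-0.0015,"y":0,"z":0,"claw":0.1}]}}

```text
time_s: 13.65
ee_pos: [0.4375, 0.0976, 0.0884]
orientation: [0.001, 0.687, 0.727, 0.004]
ft_force: [1.9, 20.2, -1.9]
opening: 0.421
```

Request:
{"api": "play_rows", "payload": {"commands": [{"rx":0,"ry":0,"rz":0,"x":0,"y":0,"z":0,"claw":0.75},{"rx":0,"ry":0,"rz":0,"x":0,"y":0,"z":0,"claw":0.75},{"rx":0,"ry":0,"rz":0,"x":0,"y":0,"z":0,"claw":0.75},{"rx":0,"ry":0,"rz":0,"x":0,"y":0,"z":0,"claw":0.75}]}}

```text
time_s: 14.05
ee_pos: [0.4374, 0.0981, 0.0883]
orientation: [0.001, 0.686, 0.728, 0.004]
ft_force: [-0.1, 0.8, -0.7]
opening: 0.695
```

Run:
```python
from look import *
s=st()
L=grab(["side"],"g")
```

```text
t 14.05 p [0.4374 0.0981 0.0883] R cols x,y,z [[-0.059, 0.998, 0.004], [0.998, 0.059, 0.007], [0.007, 0.004, -1.0]] F [-0.14  0.78 -0.69] op 0.695
u,n 0.442 0.075
```

Request:
{"api": "play_rows", "payload": {"commands": [{"rx":0,"ry":0,"rz":0,"x":0,"y":0,"z":-0.04,"claw":0.75},{"rx":0,"ry":0,"rz":0,"x":0,"y":0,"z":-0.03,"claw":0.5},{"rx":0,"ry":0,"rz":0,"x":0.035,"y":0,"z":0,"claw":0},{"rx":0,"ry":0,"rz":0,"x":0.035,"y":0,"z":0,"claw":0},{"rx":0,"ry":0,"rz":0,"x":0,"y":0,"z":0,"claw":0}]}}

```text
time_s: 14.6
ee_pos: [0.4334, 0.1683, 0.1609]
orientation: [0.0, 0.688, 0.726, 0.004]
ft_force: [-0.3, 1.1, -0.0]
opening: 0.471
```

Request:
{"api": "play_rows", "payload": {"commands": [{"rx":0.3,"ry":0,"rz":0,"x":0,"y":0,"z":0.03,"claw":0},{"rx":0,"ry":0,"rz":0,"x":0,"y":0,"z":0.03,"claw":0}]}}

```text
time_s: 14.8
ee_pos: [0.4349, 0.1693, 0.1026]
orientation: [0.001, 0.687, 0.727, 0.005]
ft_force: [0.3, 0.8, 0.1]
opening: 0.301
```

Run:
```python
from look import *
s=st()
L=grab(["side","wrist","scene"],"h")
P=np.vstack([p[m] for p,c,m in L[::2]])
k=(P[:,2]>.02)&(P[:,2]<.05)&(P[:,0]>.40)&(P[:,0]<.5)&(P[:,1]>.05)&(P[:,1]<.148)
q=P[k];print(len(q),np.percentile(q,[1,50,99],axis=0))
```

```text
t 14.8 p [0.4349 0.1693 0.1026] R cols x,y,z [[-0.057, 0.998, 0.006], [0.998, 0.057, 0.008], [0.008, 0.006, -1.0]] F [0.28 0.8  0.11] op 0.301
u,n 0.4432 0.1463
435 [[0.41981494 0.05097483 0.02058393]
 [0.44606415 0.1018453  0.02935859]
 [0.46323921 0.13689205 0.0375666 ]]
```

View pics/side_h.png

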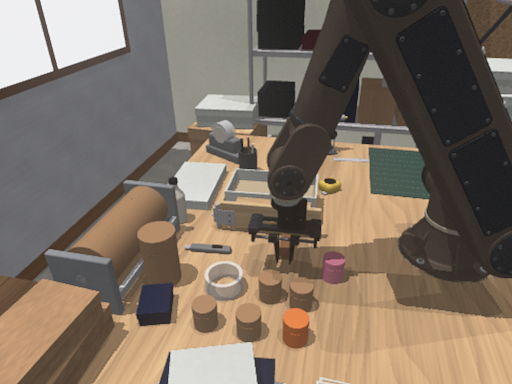

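Request:
{"api": "play_rows", "payload": {"commands": [{"rx":0,"ry":0,"rz":0,"x":0,"y":0,"z":0.006,"claw":0},{"rx":0,"ry":0,"rz":0,"x":-0.003,"y":0,"z":0,"claw":0},{"rx":0,"ry":0,"rz":0,"x":-0.004,"y":0,"z":0,"claw":0},{"rx":0,"ry":0,"rz":0,"x":-0.004,"y":0,"z":0,"claw":0},{"rx":0,"ry":0,"rz":0,"x":-0.004,"y":0,"z":0,"claw":0}]}}

```text
time_s: 15.45
ee_pos: [0.4362, 0.1521, 0.099]
orientation: [0.0, 0.687, 0.726, 0.004]
ft_force: [-0.3, -0.2, 1.0]
opening: 0.007
```

Request:
{"api": "play_rows", "payload": {"commands": [{"rx":0,"ry":0,"rz":0,"x":-0.003,"y":0,"z":0.001,"claw":0}]}}

```text
time_s: 15.55
ee_pos: [0.4366, 0.1487, 0.0984]
orientation: [0.001, 0.687, 0.726, 0.005]
ft_force: [-0.5, 0.6, 0.3]
opening: 0.004
```

Request:
{"api": "play_rows", "payload": {"commands": [{"rx":0,"ry":0,"rz":0,"x":-0.002,"y":0,"z":0,"claw":0}]}}

```text
time_s: 15.65
ee_pos: [0.4367, 0.1463, 0.0985]
orientation: [0.001, 0.687, 0.726, 0.005]
ft_force: [-0.8, -0.1, -0.8]
opening: 0.002
```

Request:
{"api": "play_rows", "payload": {"commands": [{"rx":0,"ry":0,"rz":0,"x":-0.0015,"y":0,"z":0,"claw":0}]}}

```text
time_s: 15.75
ee_pos: [0.4368, 0.1452, 0.0985]
orientation: [0.001, 0.688, 0.726, 0.005]
ft_force: [-2.7, 26.8, -2.2]
opening: 0.006
```

Request:
{"api": "play_rows", "payload": {"commands": [{"rx":0,"ry":0,"rz":0,"x":-0.001,"y":0,"z":0,"claw":0}]}}

```text
time_s: 15.85
ee_pos: [0.4369, 0.1452, 0.0985]
orientation: [0.0, 0.688, 0.725, 0.006]
ft_force: [-3.0, 21.9, -1.7]
opening: 0.003
```

Request:
{"api": "play_rows", "payload": {"commands": [{"rx":0,"ry":0,"rz":0,"x":-0.001,"y":0,"z":0,"claw":0}]}}

```text
time_s: 15.95
ee_pos: [0.4368, 0.1452, 0.0985]
orientation: [-0.0, 0.688, 0.725, 0.006]
ft_force: [-1.1, 17.4, -1.0]
opening: 0.003
```

Request:
{"api": "play_rows", "payload": {"commands": [{"rx":0,"ry":0,"rz":0,"x":-0.0018,"y":0,"z":0,"claw":0}]}}

```text
time_s: 16.05
ee_pos: [0.4369, 0.1448, 0.0985]
orientation: [-0.0, 0.689, 0.725, 0.007]
ft_force: [-2.9, 28.3, -0.7]
opening: 0.001
```

Request:
{"api": "play_rows", "payload": {"commands": [{"rx":0,"ry":0,"rz":0,"x":0.015,"y":0,"z":0,"claw":0},{"rx":0,"ry":0,"rz":0,"x":0.01,"y":0,"z":-0.03,"claw":0},{"rx":0,"ry":0,"rz":0,"x":0,"y":0,"z":-0.05,"claw":0.5},{"rx":0,"ry":0,"rz":0,"x":0,"y":0,"z":-0.05,"claw":0.9},{"rx":0,"ry":0,"rz":0,"x":0,"y":0,"z":-0.05,"claw":0.9}]}}

```text
time_s: 16.55
ee_pos: [0.4325, 0.1689, 0.2779]
orientation: [-0.004, 0.688, 0.725, 0.002]
ft_force: [0.6, 0.3, -0.3]
opening: 0.202
```

Run:
```python
from look import *
s=st()
L=grab(["side","scene","wrist"],"i")
P=np.vstack([p[m] for p,c,m in L[:2]]);np.save("pics/P3.npy",P)
for i in (0,1): print([(t[0].tolist(),t[1],t[2].tolist()) for t in tubes(L[i:i+1])])
def fit(k,nm):
    q=P[k].astype(np.float32)
    for _ in range(4):
        v=cv2.fitLine(q[:,:2],cv2.DIST_HUBER,0,.01,.01).ravel();d=(q[:,:2]-v[2:])@[-v[1],v[0]];d-=np.median(d);q=q[abs(d)<max(.003,2*np.median(abs(d)))]
    print(nm,len(q),np.degrees(np.arctan2(v[1],v[0])).round(2),v[2:])
k=(P[:,2]>.03)&(P[:,2]<.095)&(P[:,0]>.38)&(P[:,0]<.64)&(P[:,1]>.01)&(P[:,1]<.05);fit(k,"gate outer")
k=(abs(P[:,2]-.1)<.003)&(P[:,0]>.38)&(P[:,0]<.64)&(P[:,1]>-.25)&(P[:,1]<-.17);fit(k,"rimR")
k=(abs(P[:,2]-.1)<.003)&(P[:,0]>.38)&(P[:,0]<.64)&(P[:,1]>-.08)&(P[:,1]<-.03);fit(k,"rimL")
k=(abs(P[:,2]-.1)<.003)&(P[:,0]>.36)&(P[:,0]<.39)&(P[:,1]>-.18)&(P[:,1]<-.06);fit(k,"rimnear")
k=(abs(P[:,2]-.1)<.003)&(P[:,0]>.64)&(P[:,0]<.68)&(P[:,1]>-.18)&(P[:,1]<-.06);fit(k,"rimfar")
k=(P[:,2]>.02)&(P[:,2]<.09)&(P[:,0]>.42)&(P[:,0]<.62)&(P[:,1]>-.17)&(P[:,1]<-.08);print("pad",np.percentile(P[k][:,2],[5,25,50,75,95]))
k=(P[:,2]>.006)&(P[:,2]<.05)&(P[:,0]>.40)&(P[:,0]<.5)&(P[:,1]>.035)&(P[:,1]<.17);r=cv2.minAreaRect(P[k][:,:2].astype(np.float32));print("wedge",r)
```

```text
t 16.55 p [0.4325 0.1689 0.2779] R cols x,y,z [[-0.053, 0.999, 0.008], [0.999, 0.053, -0.004], [-0.004, 0.008, -1.0]] F [ 0.62  0.27 -0.34] op 0.202
u,n 0.4407 0.146
[([0.307, 0.1794], 0.0291, [157.0, 98.0, 112.0]), ([0.4518, 0.2824], 0.0291, [170.0, 134.0, 102.0]), ([0.3747, 0.2925], 0.0292, [180.0, 140.0, 106.0]), ([0.5778, 0.397], 0.0295, [181.0, 141.0, 108.0]), ([0.4741, 0.3996], 0.0295, [181.0, 142.0, 108.0]), ([0.3745, 0.3934], 0.0292, [231.0, 134.0, 78.0])]
[([0.309, 0.1779], 0.0292, [156.0, 82.0, 96.0]), ([0.3768, 0.2918], 0.0297, [167.0, 122.0, 80.0]), ([0.3738, 0.3936], 0.0317, [228.0, 111.0, 39.0]), ([0.4512, 0.2808], 0.031, [155.0, 113.0, 74.0]), ([0.4769, 0.3991], 0.0287, [166.0, 121.0, 79.0]), ([0.5774, 0.3942], 0.0296, [167.0, 121.0, 80.0])]
gate outer 1966 3.66 [0.49085152 0.02839747]
rimR 147 3.46 [ 0.5127179  -0.19777218]
rimL 196 3.36 [ 0.5125057  -0.04117966]
rimnear 75 -86.7 [ 0.38337094 -0.11325759]
rimfar 101 -87.86 [ 0.6650559  -0.12298441]
pad [0.05850606 0.05999509 0.06100335 0.06197058 0.06328191]
wedge ((0.44405022263526917, 0.08662145584821701), (0.05257970839738846, 0.10520747303962708), 6.5154523849487305)
```

View pics/wrist_i.png

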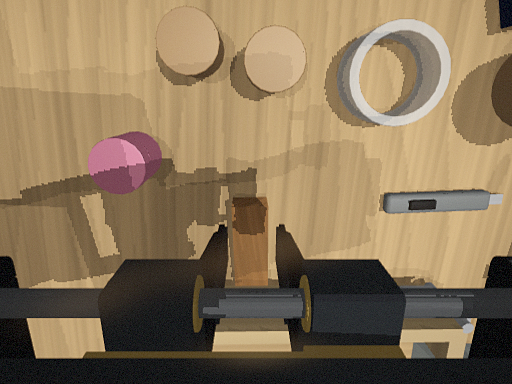

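View pics/side_i.png

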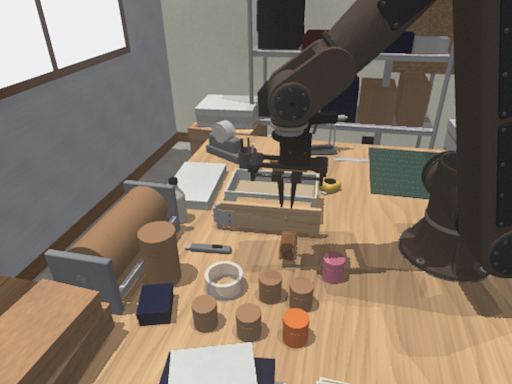

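Request:
{"api": "play_rows", "payload": {"commands": [{"rx":0,"ry":0,"rz":-8.5,"x":0,"y":0,"z":0,"claw":0.8},{"rx":0,"ry":0,"rz":-8.5,"x":0,"y":0,"z":0,"claw":0.8},{"rx":0,"ry":0,"rz":-8.5,"x":0,"y":0,"z":0,"claw":0.8},{"rx":0,"ry":0,"rz":-8.5,"x":0,"y":0,"z":0,"claw":0.8},{"rx":0,"ry":0,"rz":-8.5,"x":0,"y":0,"z":0,"claw":0.8}]}}

```text
time_s: 17.2
ee_pos: [0.4315, 0.1683, 0.2737]
orientation: [-0.004, 0.373, 0.928, 0.003]
ft_force: [0.5, -0.2, 0.6]
opening: 0.746
```

Request:
{"api": "play_rows", "payload": {"commands": [{"rx":0,"ry":0,"rz":-8.5,"x":0,"y":0,"z":0,"claw":0.8},{"rx":0,"ry":0,"rz":-8.5,"x":0,"y":0,"z":0,"claw":0.8},{"rx":0,"ry":0,"rz":-8.5,"x":0,"y":0,"z":0,"claw":0.8},{"rx":0,"ry":0,"rz":-8.5,"x":0,"y":0,"z":0,"claw":0.8},{"rx":0,"ry":0,"rz":-8.5,"x":0,"y":0,"z":0,"claw":0.8}]}}

```text
time_s: 17.7
ee_pos: [0.4294, 0.1674, 0.2665]
orientation: [-0.009, 0.007, 1.0, 0.002]
ft_force: [-0.1, -0.5, -0.2]
opening: 0.802
```

Run:
```python
from look import *
s=st();to(s,[.4515,.282,.17],93.5);print(s["joints"].round(3))
```

```text
t 17.7 p [0.4294 0.1674 0.2665] R cols x,y,z [[-1.0, 0.015, 0.018], [0.015, 1.0, 0.005], [-0.017, 0.005, -1.0]] F [-0.1  -0.48 -0.15] op 0.802
u,n 0.4376 0.1447
tool shift [-0.0221  0.1145  0.0967] yaw now 89.15
tool rotvec deg [ 0.31 -0.99 -4.34]
[ 0.224  0.297  1.972  0.011  0.889 -1.339]
```

Request:
{"api": "play_rows", "payload": {"commands": [{"rx":0.3,"ry":-1,"rz":-4.3,"x":0,"y":0,"z":0,"claw":0.8},{"rx":0,"ry":0,"rz":0,"x":-0.0097,"y":0.0377,"z":0.02,"claw":0.8},{"rx":0,"ry":0,"rz":0,"x":-0.0097,"y":0.0377,"z":0.02,"claw":0.8},{"rx":0,"ry":0,"rz":0,"x":-0.0097,"y":0.0377,"z":0.02,"claw":0.8},{"rx":0,"ry":0,"rz":0,"x":0,"y":0,"z":0,"claw":0.8}]}}

```text
time_s: 18.2
ee_pos: [0.4499, 0.2841, 0.1977]
orientation: [-0.004, -0.033, 0.999, -0.002]
ft_force: [-0.7, -1.0, -0.4]
opening: 0.797
```

Run:
```python
from look import *
L=grab(["wrist","side"],"j")
for i in (0,1): print([(t[0].tolist(),t[1],t[2].tolist()) for t in tubes(L[i:i+1])])
s=st();to(s,[.4515,.282,.101],93.5)
```

```text
[([0.3192, 0.1786], 0.0239, [144.0, 87.0, 103.0]), ([0.373, 0.2917], 0.0279, [133.0, 107.0, 78.0]), ([0.3717, 0.3914], 0.0282, [234.0, 158.0, 53.0]), ([0.4499, 0.2809], 0.0281, [186.0, 157.0, 120.0]), ([0.4733, 0.3986], 0.0281, [198.0, 166.0, 123.0]), ([0.5653, 0.3712], 0.0071, [148.0, 116.0, 82.0])]
[([0.3062, 0.18], 0.0293, [129.0, 82.0, 92.0]), ([0.4525, 0.2837], 0.0293, [145.0, 113.5, 86.0]), ([0.3749, 0.2936], 0.0287, [107.0, 84.0, 65.0]), ([0.5774, 0.3975], 0.029, [181.0, 141.0, 108.0]), ([0.4753, 0.4012], 0.0289, [180.0, 141.0, 107.0]), ([0.373, 0.393], 0.0289, [231.0, 134.0, 77.0])]
t 18.3 p [0.4496 0.2816 0.1996] R cols x,y,z [[-0.998, -0.065, 0.007], [-0.065, 0.998, -0.003], [-0.007, -0.004, -1.0]] F [ 0.36 -0.65  0.41] op 0.802
u,n 0.4638 0.2577
tool shift [-0.0026  0.0006  0.0986] yaw now 93.73
tool rotvec deg [-0.18 -0.4   0.23]
```

View pics/wrist_j.png

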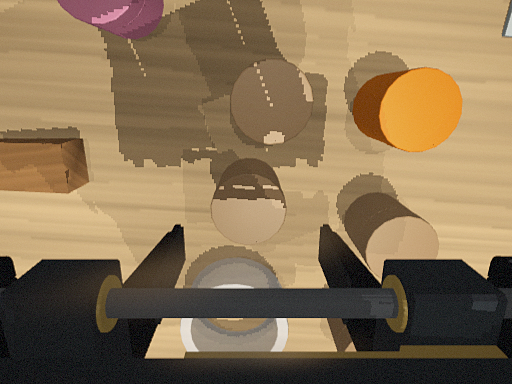

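Request:
{"api": "play_rows", "payload": {"commands": [{"rx":0,"ry":-0.4,"rz":0,"x":-0.001,"y":0,"z":0.033,"claw":0.8},{"rx":0,"ry":0,"rz":0,"x":-0.001,"y":0,"z":0.033,"claw":0.8},{"rx":0,"ry":0,"rz":0,"x":0,"y":0,"z":0.033,"claw":0.8},{"rx":0,"ry":0,"rz":0,"x":0,"y":0,"z":0.002,"claw":0.6},{"rx":0,"ry":0,"rz":0,"x":0,"y":0,"z":0,"claw":0.45}], "newtons": 25}}

```text
time_s: 18.8
ee_pos: [0.4517, 0.277, 0.0981]
orientation: [0.001, -0.031, 1.0, -0.001]
ft_force: [0.7, -0.6, 0.3]
opening: 0.687
```

Request:
{"api": "play_rows", "payload": {"commands": [{"rx":0,"ry":0,"rz":0,"x":0,"y":0,"z":0,"claw":0.45},{"rx":0,"ry":0,"rz":0,"x":0,"y":0,"z":0,"claw":0.45},{"rx":0,"ry":0,"rz":0,"x":0,"y":0,"z":0,"claw":0.45}]}}

```text
time_s: 19.1
ee_pos: [0.4525, 0.2765, 0.1017]
orientation: [0.003, -0.03, 1.0, -0.001]
ft_force: [-0.8, 0.1, -3.3]
opening: 0.586
```

Run:
```python
from look import *
s=st();to(s,[.4515,.282,.101],93.5)
```

```text
t 19.1 p [0.4525 0.2765 0.1017] R cols x,y,z [[-0.998, -0.061, -0.005], [-0.061, 0.998, -0.001], [0.005, -0.001, -1.0]] F [-0.75  0.05 -3.32] op 0.586
u,n 0.4664 0.2524
tool shift [0.0007 0.0056 0.0007] yaw now 93.48
tool rotvec deg [-0.08  0.31 -0.02]
```

Request:
{"api": "play_rows", "payload": {"commands": [{"rx":0,"ry":0,"rz":0,"x":0,"y":0,"z":-0.03,"claw":0.45},{"rx":0,"ry":0,"rz":0,"x":0,"y":0,"z":-0.05,"claw":0.45},{"rx":0,"ry":0,"rz":0,"x":0,"y":0,"z":-0.05,"claw":0.45},{"rx":0,"ry":0,"rz":0,"x":0,"y":0,"z":-0.04,"claw":0.45},{"rx":0,"ry":0,"rz":0,"x":-0.016,"y":-0.04,"z":-0.02,"claw":0.45}]}}

```text
time_s: 19.6
ee_pos: [0.4673, 0.2391, 0.299]
orientation: [0.001, -0.033, 0.999, -0.001]
ft_force: [1.0, -0.6, -4.7]
opening: 0.585
```

Request:
{"api": "play_rows", "payload": {"commands": [{"rx":0,"ry":0,"rz":0,"x":-0.0165,"y":-0.044,"z":0,"claw":0.45},{"rx":0,"ry":0,"rz":0,"x":-0.0165,"y":-0.044,"z":0,"claw":0.45},{"rx":0,"ry":0,"rz":0,"x":-0.0165,"y":-0.044,"z":0,"claw":0.45},{"rx":0,"ry":0,"rz":0,"x":-0.0165,"y":-0.044,"z":0,"claw":0.45},{"rx":0,"ry":0,"rz":0,"x":-0.0165,"y":-0.044,"z":0,"claw":0.45}]}}

```text
time_s: 20.1
ee_pos: [0.5652, 0.019, 0.3089]
orientation: [0.007, -0.036, 0.999, -0.0]
ft_force: [0.7, -0.3, -3.3]
opening: 0.586
```

Run:
```python
from look import *
s=st();to(s,[.6230,-.1128,.30],93.5)
```

```text
t 20.1 p [0.5652 0.019  0.3089] R cols x,y,z [[-0.997, -0.072, -0.014], [-0.072, 0.997, -0.001], [0.014, -0.0, -1.0]] F [ 0.73 -0.26 -3.31] op 0.586
u,n 0.5654 -0.0106
tool shift [-0.048  -0.1356  0.0097] yaw now 94.11
tool rotvec deg [-0.08  0.81  0.61]
```

Request:
{"api": "play_rows", "payload": {"commands": [{"rx":0,"ry":0.8,"rz":0.6,"x":-0.016,"y":-0.044,"z":0.005,"claw":0.45},{"rx":0,"ry":0,"rz":0,"x":-0.016,"y":-0.044,"z":0.005,"claw":0.45},{"rx":0,"ry":0,"rz":0,"x":-0.015,"y":-0.044,"z":0,"claw":0.45},{"rx":0,"ry":0,"rz":0,"x":0,"y":0,"z":0,"claw":0.45}]}}

```text
time_s: 20.5
ee_pos: [0.6221, -0.1203, 0.3011]
orientation: [0.001, -0.028, 1.0, -0.001]
ft_force: [0.2, 0.2, -3.6]
opening: 0.588
```

Run:
```python
from look import *
s=st();to(s,[.6230,-.1128,.175],93.5)
```

```text
t 20.5 p [ 0.6221 -0.1203  0.3011] R cols x,y,z [[-0.998, -0.057, -0.002], [-0.057, 0.998, -0.003], [0.002, -0.003, -1.0]] F [ 0.2   0.21 -3.6 ] op 0.588
u,n 0.6149 -0.1526
tool shift [-0.0011  0.0077  0.1261] yaw now 93.26
tool rotvec deg [-0.16  0.11 -0.24]
```

Request:
{"api": "play_rows", "payload": {"commands": [{"rx":0,"ry":0,"rz":-0.2,"x":-0.001,"y":0.006,"z":0.03,"claw":0.45},{"rx":0,"ry":0,"rz":0,"x":0,"y":0.002,"z":0.035,"claw":0.45},{"rx":0,"ry":0,"rz":0,"x":0,"y":0,"z":0.03,"claw":0.45},{"rx":0,"ry":0,"rz":0,"x":0,"y":0,"z":0.016,"claw":0.45},{"rx":0,"ry":0,"rz":0,"x":0,"y":0,"z":0,"claw":0.45}]}}

```text
time_s: 21.0
ee_pos: [0.6217, -0.113, 0.1893]
orientation: [0.002, -0.029, 1.0, -0.002]
ft_force: [0.0, 0.0, -3.0]
opening: 0.583
```

Run:
```python
from look import *
s=st();to(s,[.6230,-.1128,.163],93.5)
L=grab(["scene"],"k")
```

```text
t 21.0 p [ 0.6217 -0.113   0.1893] R cols x,y,z [[-0.998, -0.058, -0.004], [-0.058, 0.998, -0.003], [0.004, -0.003, -1.0]] F [ 0.04  0.03 -3.01] op 0.583
u,n 0.6149 -0.1454
tool shift [-0.0012  0.0002  0.0263] yaw now 93.32
tool rotvec deg [-0.2   0.24 -0.18]
```

View pics/scene_k.png

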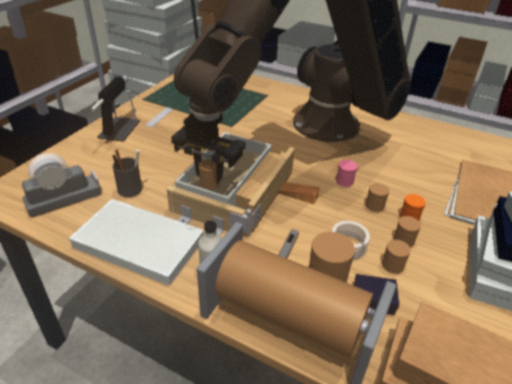

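Request:
{"api": "play_rows", "payload": {"commands": [{"rx":0,"ry":0,"rz":0,"x":-0.001,"y":0,"z":0.007,"claw":0.45},{"rx":0,"ry":0,"rz":0,"x":0,"y":0,"z":0.007,"claw":0.45},{"rx":0,"ry":0,"rz":0,"x":0,"y":0,"z":0.004,"claw":0.45}]}}

```text
time_s: 21.35
ee_pos: [0.6242, -0.1129, 0.1752]
orientation: [0.005, -0.029, 1.0, -0.003]
ft_force: [0.9, -0.3, -3.6]
opening: 0.586
```

Request:
{"api": "play_rows", "payload": {"commands": [{"rx":0,"ry":0,"rz":0,"x":0,"y":0,"z":0.002,"claw":0.45}]}}

```text
time_s: 21.45
ee_pos: [0.6243, -0.1128, 0.1733]
orientation: [0.006, -0.029, 1.0, -0.003]
ft_force: [-0.7, -0.6, -4.1]
opening: 0.583
```

Request:
{"api": "play_rows", "payload": {"commands": [{"rx":0,"ry":0,"rz":0,"x":0,"y":0,"z":0.0015,"claw":0.45}]}}

```text
time_s: 21.55
ee_pos: [0.6243, -0.1129, 0.1719]
orientation: [0.006, -0.029, 1.0, -0.003]
ft_force: [0.4, 0.2, -4.2]
opening: 0.586
```

Request:
{"api": "play_rows", "payload": {"commands": [{"rx":0,"ry":0,"rz":0,"x":0,"y":0,"z":0.002,"claw":0.45},{"rx":0,"ry":0,"rz":0,"x":0,"y":0,"z":0.0015,"claw":0.45}]}}

```text
time_s: 21.75
ee_pos: [0.6245, -0.1129, 0.1684]
orientation: [0.006, -0.029, 1.0, -0.003]
ft_force: [0.0, 0.1, -4.0]
opening: 0.585
```

Request:
{"api": "play_rows", "payload": {"commands": [{"rx":0,"ry":0,"rz":0,"x":0,"y":0,"z":0.001,"claw":0.45},{"rx":0,"ry":0,"rz":0,"x":0,"y":0,"z":0.001,"claw":0.45}]}}

```text
time_s: 21.95
ee_pos: [0.6245, -0.113, 0.1663]
orientation: [0.006, -0.029, 1.0, -0.003]
ft_force: [0.4, -0.3, -3.4]
opening: 0.582
```

Request:
{"api": "play_rows", "payload": {"commands": [{"rx":0,"ry":0,"rz":0,"x":0,"y":0,"z":0.001,"claw":0.45}]}}

```text
time_s: 22.05
ee_pos: [0.6246, -0.113, 0.1653]
orientation: [0.006, -0.029, 1.0, -0.003]
ft_force: [-0.3, 0.4, -3.4]
opening: 0.588
```

Request:
{"api": "play_rows", "payload": {"commands": [{"rx":0,"ry":0,"rz":0,"x":0,"y":0,"z":0.0008,"claw":0.45}]}}

```text
time_s: 22.15
ee_pos: [0.6246, -0.113, 0.1644]
orientation: [0.006, -0.029, 1.0, -0.003]
ft_force: [-0.3, -0.1, -2.5]
opening: 0.586
```

Request:
{"api": "play_rows", "payload": {"commands": [{"rx":0,"ry":0,"rz":0,"x":0,"y":0,"z":0.0008,"claw":0.45}]}}

```text
time_s: 22.25
ee_pos: [0.6246, -0.113, 0.1635]
orientation: [0.006, -0.029, 1.0, -0.003]
ft_force: [-1.0, 0.4, -3.2]
opening: 0.585
```

Request:
{"api": "play_rows", "payload": {"commands": [{"rx":0,"ry":0,"rz":0,"x":0,"y":0,"z":0.0008,"claw":0.45}]}}

```text
time_s: 22.35
ee_pos: [0.6246, -0.113, 0.1627]
orientation: [0.006, -0.029, 1.0, -0.003]
ft_force: [0.0, -0.4, -3.5]
opening: 0.587
```

Request:
{"api": "play_rows", "payload": {"commands": [{"rx":0,"ry":0,"rz":0,"x":0,"y":0,"z":0.0008,"claw":0.45}]}}

```text
time_s: 22.45
ee_pos: [0.6247, -0.113, 0.1618]
orientation: [0.006, -0.029, 1.0, -0.003]
ft_force: [-0.6, -0.5, -3.4]
opening: 0.587
```

Request:
{"api": "play_rows", "payload": {"commands": [{"rx":0,"ry":0,"rz":0,"x":0,"y":0,"z":0.0008,"claw":0.45}]}}

```text
time_s: 22.55
ee_pos: [0.6247, -0.113, 0.161]
orientation: [0.006, -0.029, 1.0, -0.003]
ft_force: [0.6, 0.4, -3.2]
opening: 0.587
```

Request:
{"api": "play_rows", "payload": {"commands": [{"rx":0,"ry":0,"rz":0,"x":0,"y":0,"z":0.0006,"claw":0.45}]}}

```text
time_s: 22.65
ee_pos: [0.6246, -0.113, 0.1603]
orientation: [0.006, -0.029, 1.0, -0.003]
ft_force: [0.7, -0.5, -3.2]
opening: 0.587
```

Request:
{"api": "play_rows", "payload": {"commands": [{"rx":0,"ry":0,"rz":0,"x":0,"y":0,"z":0.0008,"claw":0.45}]}}

```text
time_s: 22.75
ee_pos: [0.6248, -0.113, 0.1598]
orientation: [0.006, -0.029, 1.0, -0.003]
ft_force: [-1.7, 0.7, 6.4]
opening: 0.587
```

Request:
{"api": "play_rows", "payload": {"commands": [{"rx":0,"ry":0,"rz":0,"x":0,"y":0,"z":0.0006,"claw":0.45}]}}

```text
time_s: 22.85
ee_pos: [0.6249, -0.1131, 0.1597]
orientation: [0.006, -0.029, 1.0, -0.003]
ft_force: [-3.1, 0.6, 7.1]
opening: 0.587
```

Request:
{"api": "play_rows", "payload": {"commands": [{"rx":0,"ry":0,"rz":0,"x":0,"y":0,"z":0,"claw":0.75},{"rx":0,"ry":0,"rz":0,"x":0,"y":0,"z":0,"claw":0.75},{"rx":0,"ry":0,"rz":0,"x":0,"y":0,"z":0,"claw":0.75},{"rx":0,"ry":0,"rz":0,"x":0,"y":0,"z":-0.01,"claw":0.75},{"rx":0,"ry":0,"rz":0,"x":0,"y":0,"z":-0.03,"claw":0.75}]}}

```text
time_s: 23.35
ee_pos: [0.6237, -0.1127, 0.1986]
orientation: [0.005, -0.029, 1.0, -0.002]
ft_force: [1.2, 0.3, 0.3]
opening: 0.746
```

Request:
{"api": "play_rows", "payload": {"commands": [{"rx":0,"ry":-0.7,"rz":0,"x":0,"y":0,"z":-0.05,"claw":0.8},{"rx":0,"ry":0,"rz":0,"x":0,"y":0,"z":-0.02,"claw":0.8}]}}

```text
time_s: 23.55
ee_pos: [0.6229, -0.1124, 0.2726]
orientation: [0.011, -0.029, 1.0, -0.002]
ft_force: [-0.5, -0.6, 0.7]
opening: 0.793
```

```bash
cat > chk.py <<'E'
from look import *
def chk(tag,target=None,yaw=93.5,cams=("scene","side")):
    L=grab(list(cams),tag)
    for i in range(len(L)):
        print(cams[i],[(t[0].tolist(),t[1]) for t in tubes(L[i:i+1]) if t[0][1]>.24 and not (abs(t[0][1]-.393)<.02 and abs(t[0][0]-.374)<.02)])
        P,C,m=L[i]
        k=m&(P[...,2]>.108)&(P[...,2]<.135)&(P[...,0]>.38)&(P[...,0]<.66)&(P[...,1]>-.2)&(P[...,1]<-.04)
        n,lab,stt,ce=cv2.connectedComponentsWithStats(k.astype(np.uint8))
        for j in range(1,n):
            if stt[j,4]>60:
                q=P[lab==j];c,r=cv2.minEnclosingCircle(q[:,:2].astype(np.float32)[:,None]);print("  inbox",np.round(c,4),round(r,4),q[:,2].mean().round(4),stt[j,4])
    P=np.vstack([p[m] for p,c,m in L])
    q=P[(P[:,2]>.03)&(P[:,2]<.095)&(P[:,0]>.47)&(P[:,0]<.64)&(P[:,1]>.01)&(P[:,1]<.05)].astype(np.float32)
    if len(q)>50:
        for _ in range(3):
            v=cv2.fitLine(q[:,:2],cv2.DIST_HUBER,0,.01,.01).ravel();d=(q[:,:2]-v[2:])@[-v[1],v[0]];d-=np.median(d);q=q[abs(d)<max(.003,2*np.median(abs(d)))]
        print("gate",np.degrees(np.arctan2(v[1],v[0])).round(2),"y at .5:",(v[3]+(.5-v[2])*v[1]/v[0]).round(4))
    s=st()
    if target is not None: to(s,target,yaw)
    return L
E
python3 -c "
from chk import *
chk('l',[.4755,.400,.30])"
```

```text
scene [([0.3755, 0.2899], 0.0304), ([0.4769, 0.399], 0.0293), ([0.5792, 0.3938], 0.0299)]
  inbox [ 0.6263 -0.1135] 0.0297 0.1218 300
side [([0.374, 0.2937], 0.0297), ([0.5769, 0.3971], 0.0289), ([0.4748, 0.4001], 0.0287)]
  inbox [ 0.6247 -0.1118] 0.0294 0.1214 176
gate 3.89 y at .5: 0.0288
t 23.65 p [ 0.6229 -0.1124  0.2718] R cols x,y,z [[-0.998, -0.059, -0.023], [-0.059, 0.998, -0.006], [0.023, -0.004, -1.0]] F [0.8  0.34 0.09] op 0.8
u,n 0.6162 -0.1449
tool shift [ 0.1164  0.52   -0.0338] yaw now 93.36
tool rotvec deg [-0.33  1.29 -0.14]
```

View pics/scene_l.png

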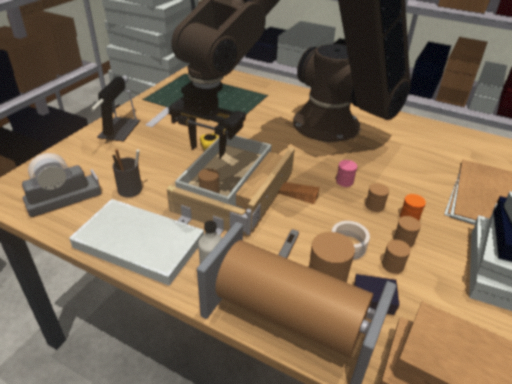

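Request:
{"api": "play_rows", "payload": {"commands": [{"rx":-0.3,"ry":1.3,"rz":0,"x":0,"y":0.02,"z":-0.01,"claw":0.8},{"rx":0,"ry":0,"rz":0,"x":0.0014,"y":0.048,"z":0,"claw":0.8},{"rx":0,"ry":0,"rz":0,"x":0.0014,"y":0.048,"z":0,"claw":0.8},{"rx":0,"ry":0,"rz":0,"x":0.0014,"y":0.048,"z":0,"claw":0.8},{"rx":0,"ry":0,"rz":0,"x":0.0014,"y":0.048,"z":0,"claw":0.8}]}}

```text
time_s: 24.15
ee_pos: [0.6041, 0.0998, 0.2794]
orientation: [-0.002, -0.025, 1.0, -0.0]
ft_force: [0.8, -0.7, -0.3]
opening: 0.796
```

Request:
{"api": "play_rows", "payload": {"commands": [{"rx":0,"ry":0,"rz":0,"x":0.0014,"y":0.048,"z":0,"claw":0.8},{"rx":0,"ry":0,"rz":0,"x":0.0014,"y":0.048,"z":0,"claw":0.8},{"rx":0,"ry":0,"rz":0,"x":0.0014,"y":0.048,"z":0,"claw":0.8},{"rx":0,"ry":0,"rz":0,"x":0.0014,"y":0.048,"z":0,"claw":0.8},{"rx":0,"ry":0,"rz":0,"x":0.0014,"y":0.048,"z":0,"claw":0.8}]}}

```text
time_s: 24.65
ee_pos: [0.5819, 0.3486, 0.2751]
orientation: [-0.004, -0.024, 1.0, -0.001]
ft_force: [1.2, 0.1, 0.3]
opening: 0.801
```

```bash
python3 -c "
from chk import *
to(st(),[.578,.3957,.2],93.5)"
```

```text
t 24.65 p [0.5819 0.3486 0.2751] R cols x,y,z [[-0.999, -0.049, 0.009], [-0.049, 0.999, -0.003], [-0.009, -0.003, -1.0]] F [1.24 0.05 0.33] op 0.801
u,n 0.5994 0.3177
tool shift [0.001  0.0474 0.075 ] yaw now 92.79
tool rotvec deg [-0.14 -0.51 -0.71]
```

Request:
{"api": "play_rows", "payload": {"commands": [{"rx":0,"ry":-0.5,"rz":-0.7,"x":0.001,"y":0.03,"z":0.025,"claw":0.8},{"rx":0,"ry":0,"rz":0,"x":0,"y":0.017,"z":0.025,"claw":0.8},{"rx":0,"ry":0,"rz":0,"x":0,"y":0,"z":0.025,"claw":0.8},{"rx":0,"ry":0,"rz":0,"x":0,"y":0,"z":0,"claw":0.8}]}}

```text
time_s: 25.05
ee_pos: [0.5744, 0.4042, 0.1939]
orientation: [-0.001, -0.035, 0.999, -0.002]
ft_force: [0.4, -0.2, -0.3]
opening: 0.798
```

```bash
python3 -c "
from chk import *
chk('m',[.578,.3957,.101],93.5,('wrist','side'))"
```

```text
wrist [([0.4739, 0.399], 0.028), ([0.5759, 0.3955], 0.028)]
side [([0.3749, 0.2937], 0.0289), ([0.579, 0.3972], 0.0298), ([0.4761, 0.4008], 0.029)]
gate 3.87 y at .5: 0.0293
t 25.15 p [0.5758 0.4042 0.1978] R cols x,y,z [[-0.998, -0.068, -0.002], [-0.068, 0.998, -0.001], [0.002, -0.001, -1.0]] F [ 0.64 -0.4   0.28] op 0.8
u,n 0.5962 0.3735
tool shift [-0.0014 -0.0085  0.0968] yaw now 93.91
tool rotvec deg [-0.05  0.12  0.41]
```

Request:
{"api": "play_rows", "payload": {"commands": [{"rx":0,"ry":0,"rz":0.4,"x":-0.001,"y":-0.008,"z":0.025,"claw":0.8},{"rx":0,"ry":0,"rz":0,"x":0,"y":0,"z":0.03,"claw":0.8},{"rx":0,"ry":0,"rz":0,"x":0,"y":0,"z":0.02,"claw":0.8}]}}

```text
time_s: 25.45
ee_pos: [0.5812, 0.3959, 0.1294]
orientation: [0.007, -0.029, 1.0, 0.003]
ft_force: [0.0, 0.6, 0.6]
opening: 0.802
```

```bash
python3 -c "
from chk import *
to(st(),[.577,.3965,.101],93.5)"
```

```text
t 25.45 p [0.5812 0.3959 0.1294] R cols x,y,z [[-0.998, -0.059, -0.014], [-0.059, 0.998, 0.005], [0.013, 0.005, -1.0]] F [0.04 0.64 0.62] op 0.802
u,n 0.6011 0.3649
tool shift [0.0045 0.0008 0.0284] yaw now 93.37
tool rotvec deg [ 0.26  0.78 -0.13]
```

Request:
{"api": "play_rows", "payload": {"commands": [{"rx":0.3,"ry":0.8,"rz":0,"x":0.004,"y":0.001,"z":0.02,"claw":0.8},{"rx":0,"ry":0,"rz":0,"x":0,"y":0,"z":0.008,"claw":0.8},{"rx":0,"ry":0,"rz":0,"x":0,"y":0,"z":0,"claw":0.45},{"rx":0,"ry":0,"rz":0,"x":0,"y":0,"z":0,"claw":0.45},{"rx":0,"ry":0,"rz":0,"x":0,"y":0,"z":0,"claw":0.45}]}}

```text
time_s: 25.95
ee_pos: [0.5791, 0.3958, 0.1031]
orientation: [0.001, -0.028, 1.0, 0.0]
ft_force: [0.1, -0.7, -0.7]
opening: 0.602
```

Request:
{"api": "play_rows", "payload": {"commands": [{"rx":0,"ry":0,"rz":0,"x":0,"y":0,"z":0,"claw":0.45},{"rx":0,"ry":0,"rz":0,"x":0,"y":0,"z":0,"claw":0.45}]}}

```text
time_s: 26.15
ee_pos: [0.5792, 0.3959, 0.1041]
orientation: [0.001, -0.028, 1.0, 0.0]
ft_force: [0.6, -0.3, -4.1]
opening: 0.587
```

```bash
python3 -c "
from chk import *
to(st(),[.557,-.1168,.3],93.5)"
```

```text
t 26.15 p [0.5792 0.3959 0.1041] R cols x,y,z [[-0.998, -0.056, -0.003], [-0.056, 0.998, 0.001], [0.003, 0.001, -1.0]] F [ 0.58 -0.25 -4.1 ] op 0.587
u,n 0.5991 0.365
tool shift [ 0.0506 -0.5105 -0.1964] yaw now 93.24
tool rotvec deg [ 0.05  0.15 -0.26]
```

Request:
{"api": "play_rows", "payload": {"commands": [{"rx":0,"ry":0,"rz":-0.2,"x":0,"y":0,"z":-0.04,"claw":0.45},{"rx":0,"ry":0,"rz":0,"x":0,"y":0,"z":-0.05,"claw":0.45},{"rx":0,"ry":0,"rz":0,"x":0,"y":0,"z":-0.05,"claw":0.45},{"rx":0,"ry":0,"rz":0,"x":0.0,"y":-0.02,"z":-0.04,"claw":0.45},{"rx":0,"ry":0,"rz":0,"x":0.0048,"y":-0.045,"z":0,"claw":0.45}]}}

```text
time_s: 26.65
ee_pos: [0.5768, 0.333, 0.2885]
orientation: [-0.001, -0.033, 0.999, -0.001]
ft_force: [0.6, -0.6, -3.6]
opening: 0.584
```

Request:
{"api": "play_rows", "payload": {"commands": [{"rx":0,"ry":0,"rz":0,"x":0.0048,"y":-0.048,"z":0,"claw":0.45},{"rx":0,"ry":0,"rz":0,"x":0.0048,"y":-0.048,"z":0,"claw":0.45},{"rx":0,"ry":0,"rz":0,"x":0.0048,"y":-0.048,"z":0,"claw":0.45},{"rx":0,"ry":0,"rz":0,"x":0.0048,"y":-0.048,"z":0,"claw":0.45},{"rx":0,"ry":0,"rz":0,"x":0.0048,"y":-0.048,"z":0,"claw":0.45}]}}

```text
time_s: 27.15
ee_pos: [0.5661, 0.0849, 0.2915]
orientation: [0.002, -0.035, 0.999, -0.0]
ft_force: [1.9, 0.5, -3.3]
opening: 0.583
```

Request:
{"api": "play_rows", "payload": {"commands": [{"rx":0,"ry":0,"rz":0,"x":0.0048,"y":-0.048,"z":0,"claw":0.45},{"rx":0,"ry":0,"rz":0,"x":0.0048,"y":-0.048,"z":0,"claw":0.45},{"rx":0,"ry":0,"rz":0,"x":0.0048,"y":-0.048,"z":0,"claw":0.45},{"rx":0,"ry":0,"rz":0,"x":0.0048,"y":-0.048,"z":0,"claw":0.45}]}}

```text
time_s: 27.55
ee_pos: [0.5581, -0.115, 0.2926]
orientation: [0.002, -0.035, 0.999, -0.0]
ft_force: [1.4, 0.1, -3.9]
opening: 0.587
```

```bash
python3 -c "
from chk import *
to(st(),[.557,-.1168,.19],93.5)"
```

```text
t 27.55 p [ 0.5581 -0.115   0.2926] R cols x,y,z [[-0.998, -0.071, -0.004], [-0.071, 0.998, -0.001], [0.004, -0.0, -1.0]] F [ 1.38  0.13 -3.87] op 0.587
u,n 0.5513 -0.1441
tool shift [ 0.0016 -0.0016  0.1026] yaw now 94.04
tool rotvec deg [-0.03  0.25  0.54]
```

Request:
{"api": "play_rows", "payload": {"commands": [{"rx":0,"ry":0.2,"rz":0.5,"x":0,"y":0,"z":0,"claw":0.45},{"rx":0,"ry":0,"rz":0,"x":0.001,"y":0,"z":0.03,"claw":0.45},{"rx":0,"ry":0,"rz":0,"x":0,"y":0,"z":0.03,"claw":0.45},{"rx":0,"ry":0,"rz":0,"x":0,"y":0,"z":0.015,"claw":0.45}]}}

```text
time_s: 27.95
ee_pos: [0.5568, -0.1222, 0.2183]
orientation: [0.003, -0.026, 1.0, -0.002]
ft_force: [-0.6, 0.8, -3.5]
opening: 0.585
```

```bash
python3 -c "
from chk import *
to(st(),[.557,-.1168,.168],93.5)"
```

```text
t 27.95 p [ 0.5568 -0.1222  0.2183] R cols x,y,z [[-0.999, -0.052, -0.006], [-0.052, 0.999, -0.004], [0.007, -0.003, -1.0]] F [-0.6   0.81 -3.53] op 0.585
u,n 0.5497 -0.1512
tool shift [-0.0001  0.0056  0.0503] yaw now 93.0
tool rotvec deg [-0.21  0.36 -0.5 ]
```

Request:
{"api": "play_rows", "payload": {"commands": [{"rx":0,"ry":0.4,"rz":-0.5,"x":0,"y":0.005,"z":0.02,"claw":0.45},{"rx":0,"ry":0,"rz":0,"x":0,"y":0,"z":0.018,"claw":0.45},{"rx":0,"ry":0,"rz":0,"x":0,"y":0,"z":0.008,"claw":0.45}]}}

```text
time_s: 28.25
ee_pos: [0.5561, -0.116, 0.1698]
orientation: [-0.001, -0.031, 1.0, -0.002]
ft_force: [1.1, 0.7, -3.7]
opening: 0.591
```

```bash
python3 -c "
from chk import *
to(st(),[.557,-.1168,.163],93.5)"
```

```text
t 28.25 p [ 0.5561 -0.116   0.1698] R cols x,y,z [[-0.998, -0.061, 0.003], [-0.061, 0.998, -0.003], [-0.002, -0.003, -1.0]] F [ 1.06  0.69 -3.74] op 0.591
u,n 0.5492 -0.145
tool shift [-0.0009 -0.0008  0.0068] yaw now 93.52
tool rotvec deg [-0.17 -0.14  0.02]
```

Request:
{"api": "play_rows", "payload": {"commands": [{"rx":0,"ry":0,"rz":0,"x":0,"y":0,"z":0.0012,"claw":0.45},{"rx":0,"ry":0,"rz":0,"x":0,"y":0,"z":0.0012,"claw":0.45},{"rx":0,"ry":0,"rz":0,"x":0,"y":0,"z":0.001,"claw":0.45}]}}

```text
time_s: 28.55
ee_pos: [0.5563, -0.1155, 0.1669]
orientation: [-0.001, -0.031, 1.0, -0.001]
ft_force: [0.2, 0.2, -3.7]
opening: 0.587
```

Request:
{"api": "play_rows", "payload": {"commands": [{"rx":0,"ry":0,"rz":0,"x":0,"y":0,"z":0.001,"claw":0.45},{"rx":0,"ry":0,"rz":0,"x":0,"y":0,"z":0.0008,"claw":0.45}]}}

```text
time_s: 28.75
ee_pos: [0.5567, -0.1157, 0.1662]
orientation: [-0.0, -0.031, 1.0, -0.002]
ft_force: [-0.1, -0.0, -2.8]
opening: 0.587
```

Request:
{"api": "play_rows", "payload": {"commands": [{"rx":0,"ry":0,"rz":0,"x":0,"y":0,"z":0.0008,"claw":0.45}]}}

```text
time_s: 28.85
ee_pos: [0.5568, -0.1157, 0.1658]
orientation: [0.0, -0.031, 1.0, -0.002]
ft_force: [-0.2, 0.0, -3.7]
opening: 0.59
```

Request:
{"api": "play_rows", "payload": {"commands": [{"rx":0,"ry":0,"rz":0,"x":0,"y":0,"z":0.001,"claw":0.45},{"rx":0,"ry":0,"rz":0,"x":0,"y":0,"z":0.001,"claw":0.45}]}}

```text
time_s: 29.05
ee_pos: [0.5569, -0.1158, 0.164]
orientation: [0.0, -0.031, 1.0, -0.002]
ft_force: [-0.1, -0.6, -3.7]
opening: 0.587
```

Request:
{"api": "play_rows", "payload": {"commands": [{"rx":0,"ry":0,"rz":0,"x":0,"y":0,"z":0.001,"claw":0.45}]}}

```text
time_s: 29.15
ee_pos: [0.557, -0.1158, 0.1633]
orientation: [0.001, -0.031, 1.0, -0.002]
ft_force: [-4.0, 1.4, 13.3]
opening: 0.585
```

Request:
{"api": "play_rows", "payload": {"commands": [{"rx":0,"ry":0,"rz":0,"x":0,"y":0,"z":0.0008,"claw":0.45}]}}

```text
time_s: 29.25
ee_pos: [0.557, -0.1158, 0.1633]
orientation: [0.001, -0.031, 1.0, -0.002]
ft_force: [-3.7, 1.1, 13.8]
opening: 0.584
```

Request:
{"api": "play_rows", "payload": {"commands": [{"rx":0,"ry":0,"rz":0,"x":0,"y":0,"z":-0.0003,"claw":0.75},{"rx":0,"ry":0,"rz":0,"x":0,"y":0,"z":0,"claw":0.75},{"rx":0,"ry":0,"rz":0,"x":0,"y":0,"z":0,"claw":0.75},{"rx":0,"ry":0,"rz":0,"x":0,"y":0,"z":-0.01,"claw":0.75},{"rx":0,"ry":0,"rz":0,"x":0,"y":0,"z":-0.03,"claw":0.75}]}}

```text
time_s: 29.75
ee_pos: [0.5564, -0.1156, 0.2029]
orientation: [-0.001, -0.031, 1.0, -0.001]
ft_force: [0.1, -0.1, -0.5]
opening: 0.747
```

Request:
{"api": "play_rows", "payload": {"commands": [{"rx":0,"ry":0,"rz":0,"x":0,"y":0,"z":-0.05,"claw":0.8},{"rx":0,"ry":0,"rz":0,"x":0,"y":0,"z":-0.02,"claw":0.8},{"rx":0,"ry":0,"rz":0,"x":0,"y":0.03,"z":0,"claw":0.8}]}}

```text
time_s: 30.05
ee_pos: [0.5556, -0.0872, 0.2803]
orientation: [0.002, -0.029, 1.0, -0.002]
ft_force: [0.1, 0.1, -0.2]
opening: 0.794
```

```bash
python3 -c "
from chk import *
chk('n',[.4755,.400,.27])"
```

```text
scene [([0.3747, 0.2905], 0.0301), ([0.4767, 0.3977], 0.0307)]
  inbox [ 0.5926 -0.1107] 0.0638 0.122 567
side [([0.3751, 0.294], 0.0288), ([0.475, 0.4007], 0.0289)]
  inbox [ 0.6267 -0.1103] 0.031 0.1215 174
  inbox [ 0.5565 -0.1138] 0.0306 0.1211 185
gate 3.9 y at .5: 0.0286
t 30.15 p [ 0.5545 -0.0836  0.2786] R cols x,y,z [[-0.998, -0.063, -0.0], [-0.063, 0.998, -0.003], [0.0, -0.003, -1.0]] F [ 0.06 -0.94 -0.58] op 0.798
u,n 0.5494 -0.1125
tool shift [0.0485 0.4876 0.0071] yaw now 93.59
tool rotvec deg [-0.18  0.01  0.09]
```

View pics/scene_n.png

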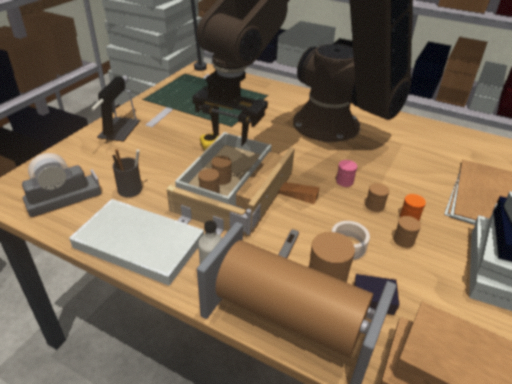

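Both stand in the box. Third tube: (0.4755, 0.400).

Request:
{"api": "play_rows", "payload": {"commands": [{"rx":0,"ry":0,"rz":0,"x":0.005,"y":0.045,"z":0,"claw":0.8},{"rx":0,"ry":0,"rz":0,"x":0.005,"y":0.048,"z":0,"claw":0.8},{"rx":0,"ry":0,"rz":0,"x":0.005,"y":0.048,"z":0,"claw":0.8},{"rx":0,"ry":0,"rz":0,"x":0.005,"y":0.048,"z":0,"claw":0.8},{"rx":0,"ry":0,"rz":0,"x":0.005,"y":0.048,"z":0,"claw":0.8}]}}

```text
time_s: 30.65
ee_pos: [0.5149, 0.1531, 0.2789]
orientation: [0.001, -0.028, 1.0, -0.002]
ft_force: [0.1, -0.5, 0.5]
opening: 0.801
```

Request:
{"api": "play_rows", "payload": {"commands": [{"rx":0,"ry":0,"rz":0,"x":0.005,"y":0.048,"z":0,"claw":0.8},{"rx":0,"ry":0,"rz":0,"x":0.005,"y":0.048,"z":0,"claw":0.8},{"rx":0,"ry":0,"rz":0,"x":0.005,"y":0.048,"z":0,"claw":0.8},{"rx":0,"ry":0,"rz":0,"x":0.005,"y":0.048,"z":0,"claw":0.8},{"rx":0,"ry":0,"rz":0,"x":0.003,"y":0.04,"z":0,"claw":0.8}]}}

```text
time_s: 31.15
ee_pos: [0.4764, 0.3924, 0.2789]
orientation: [0.001, -0.028, 1.0, -0.003]
ft_force: [0.8, -0.1, -0.0]
opening: 0.802
```

```bash
python3 -c "
from chk import *
to(st(),[.4755,.400,.19],93.5)"
```

```text
t 31.15 p [0.4764 0.3924 0.2789] R cols x,y,z [[-0.998, -0.057, -0.002], [-0.057, 0.998, -0.005], [0.002, -0.005, -1.0]] F [ 0.83 -0.15 -0.02] op 0.802
u,n 0.4963 0.3669
tool shift [0.0006 0.0081 0.0889] yaw now 93.26
tool rotvec deg [-0.3   0.12 -0.24]
```

Request:
{"api": "play_rows", "payload": {"commands": [{"rx":-0.3,"ry":0,"rz":-0.2,"x":0,"y":0,"z":0.03,"claw":0.8},{"rx":0,"ry":0,"rz":0,"x":0,"y":0.002,"z":0.03,"claw":0.8},{"rx":0,"ry":0,"rz":0,"x":0,"y":0,"z":0.025,"claw":0.8},{"rx":0,"ry":0,"rz":0,"x":0,"y":0,"z":0,"claw":0.8}]}}

```text
time_s: 31.55
ee_pos: [0.4754, 0.3999, 0.1919]
orientation: [0.002, -0.034, 0.999, 0.001]
ft_force: [0.0, -0.4, 0.3]
opening: 0.797
```

```bash
python3 -c "
from chk import *
chk('o',[.4755,.400,.101],93.5,('wrist','side'))"
```

```text
wrist [([0.3731, 0.2916], 0.0283), ([0.4739, 0.399], 0.028)]
side [([0.3741, 0.293], 0.0286), ([0.4756, 0.4015], 0.0289)]
gate 4.32 y at .5: 0.0294
t 31.65 p [0.4765 0.4004 0.1951] R cols x,y,z [[-0.998, -0.068, -0.008], [-0.068, 0.998, 0.004], [0.008, 0.004, -1.0]] F [-0.04 -0.36  0.27] op 0.799
u,n 0.4968 0.3749
tool shift [ 0.0018 -0.0007  0.0941] yaw now 93.91
tool rotvec deg [0.22 0.45 0.41]
```

Request:
{"api": "play_rows", "payload": {"commands": [{"rx":0.2,"ry":0.4,"rz":0.4,"x":0.001,"y":0,"z":0.03,"claw":0.8},{"rx":0,"ry":0,"rz":0,"x":0.001,"y":0,"z":0.03,"claw":0.8},{"rx":0,"ry":0,"rz":0,"x":0,"y":0,"z":0.026,"claw":0.8}]}}

```text
time_s: 31.95
ee_pos: [0.4788, 0.402, 0.116]
orientation: [0.007, -0.03, 1.0, 0.004]
ft_force: [-1.0, 0.6, -0.1]
opening: 0.801
```

```bash
python3 -c "
from chk import *
to(st(),[.4748,.400,.101],93.5)"
```

```text
t 31.95 p [0.4788 0.402  0.116 ] R cols x,y,z [[-0.998, -0.06, -0.013], [-0.06, 0.998, 0.008], [0.013, 0.008, -1.0]] F [-1.    0.59 -0.14] op 0.801
u,n 0.4992 0.3764
tool shift [ 0.0043 -0.0018  0.015 ] yaw now 93.45
tool rotvec deg [ 0.43  0.76 -0.05]
```

Request:
{"api": "play_rows", "payload": {"commands": [{"rx":0.4,"ry":0.8,"rz":0,"x":0.004,"y":-0.002,"z":0.013,"claw":0.8},{"rx":0,"ry":0,"rz":0,"x":0,"y":0,"z":0.003,"claw":0.45},{"rx":0,"ry":0,"rz":0,"x":0,"y":0,"z":0,"claw":0.45},{"rx":0,"ry":0,"rz":0,"x":0,"y":0,"z":0,"claw":0.45},{"rx":0,"ry":0,"rz":0,"x":0,"y":0,"z":0,"claw":0.45}]}}

```text
time_s: 32.45
ee_pos: [0.4767, 0.3998, 0.1033]
orientation: [0.001, -0.03, 1.0, 0.001]
ft_force: [-0.1, -0.3, -3.5]
opening: 0.584
```

Request:
{"api": "play_rows", "payload": {"commands": [{"rx":0,"ry":0,"rz":0,"x":0,"y":0,"z":0,"claw":0.45},{"rx":0,"ry":0,"rz":0,"x":0,"y":0,"z":0,"claw":0.45}]}}

```text
time_s: 32.65
ee_pos: [0.4768, 0.3999, 0.1042]
orientation: [0.001, -0.03, 1.0, 0.001]
ft_force: [-0.1, 0.3, -4.8]
opening: 0.58
```

```bash
python3 -c "
from chk import *
to(st(),[.4905,-.1208,.29],93.5)"
```

```text
t 32.65 p [0.4768 0.3999 0.1042] R cols x,y,z [[-0.998, -0.059, -0.002], [-0.059, 0.998, 0.002], [0.002, 0.002, -1.0]] F [-0.09  0.32 -4.83] op 0.58
u,n 0.4971 0.3744
tool shift [ 0.0168 -0.5202 -0.1871] yaw now 93.4
tool rotvec deg [ 0.13  0.13 -0.1 ]
```

Request:
{"api": "play_rows", "payload": {"commands": [{"rx":0,"ry":0,"rz":0,"x":0,"y":0,"z":-0.04,"claw":0.45},{"rx":0,"ry":0,"rz":0,"x":0,"y":0,"z":-0.05,"claw":0.45},{"rx":0,"ry":0,"rz":0,"x":0,"y":0,"z":-0.05,"claw":0.45},{"rx":0,"ry":0,"rz":0,"x":0.0,"y":-0.02,"z":-0.04,"claw":0.45},{"rx":0,"ry":0,"rz":0,"x":0.0015,"y":-0.045,"z":0,"claw":0.45}]}}

```text
time_s: 33.15
ee_pos: [0.4782, 0.3364, 0.2891]
orientation: [-0.0, -0.032, 0.999, 0.0]
ft_force: [0.7, -0.5, -5.5]
opening: 0.586
```

Request:
{"api": "play_rows", "payload": {"commands": [{"rx":0,"ry":0,"rz":0,"x":0.0015,"y":-0.048,"z":0,"claw":0.45},{"rx":0,"ry":0,"rz":0,"x":0.0015,"y":-0.048,"z":0,"claw":0.45},{"rx":0,"ry":0,"rz":0,"x":0.0015,"y":-0.048,"z":0,"claw":0.45},{"rx":0,"ry":0,"rz":0,"x":0.0015,"y":-0.048,"z":0,"claw":0.45},{"rx":0,"ry":0,"rz":0,"x":0.0015,"y":-0.048,"z":0,"claw":0.45}]}}

```text
time_s: 33.65
ee_pos: [0.4841, 0.0892, 0.2915]
orientation: [0.002, -0.034, 0.999, 0.001]
ft_force: [0.3, -0.1, -3.3]
opening: 0.588
```

Request:
{"api": "play_rows", "payload": {"commands": [{"rx":0,"ry":0,"rz":0,"x":0.0015,"y":-0.048,"z":0,"claw":0.45},{"rx":0,"ry":0,"rz":0,"x":0.0015,"y":-0.048,"z":0,"claw":0.45},{"rx":0,"ry":0,"rz":0,"x":0.0015,"y":-0.048,"z":0,"claw":0.45},{"rx":0,"ry":0,"rz":0,"x":0.0015,"y":-0.045,"z":0,"claw":0.45},{"rx":0,"ry":0,"rz":0,"x":0,"y":0,"z":0,"claw":0.45}]}}

```text
time_s: 34.15
ee_pos: [0.489, -0.1119, 0.2922]
orientation: [0.003, -0.032, 0.999, 0.0]
ft_force: [0.8, 0.7, -3.6]
opening: 0.587
```

```bash
python3 -c "
from chk import *
to(st(),[.4905,-.1208,.21],93.5)"
```

```text
t 34.15 p [ 0.489  -0.1119  0.2922] R cols x,y,z [[-0.998, -0.065, -0.006], [-0.065, 0.998, 0.0], [0.006, 0.0, -1.0]] F [ 0.85  0.65 -3.62] op 0.587
u,n 0.4825 -0.1374
tool shift [-0.0004 -0.009   0.0822] yaw now 93.71
tool rotvec deg [0.   0.34 0.21]
```

Request:
{"api": "play_rows", "payload": {"commands": [{"rx":0,"ry":0.3,"rz":0.2,"x":0,"y":-0.005,"z":0.03,"claw":0.45},{"rx":0,"ry":0,"rz":0,"x":0,"y":-0.001,"z":0.03,"claw":0.45},{"rx":0,"ry":0,"rz":0,"x":0,"y":0,"z":0.03,"claw":0.45},{"rx":0,"ry":0,"rz":0,"x":0,"y":0,"z":0,"claw":0.45}]}}

```text
time_s: 34.55
ee_pos: [0.4893, -0.1195, 0.2011]
orientation: [0.002, -0.028, 1.0, -0.0]
ft_force: [-0.4, -0.3, -4.4]
opening: 0.585
```

```bash
python3 -c "
from chk import *
to(st(),[.4905,-.1190,.17],93.5)"
```

```text
t 34.55 p [ 0.4893 -0.1195  0.2011] R cols x,y,z [[-0.998, -0.057, -0.004], [-0.057, 0.998, -0.001], [0.004, -0.001, -1.0]] F [-0.4  -0.26 -4.43] op 0.585
u,n 0.4824 -0.145
tool shift [-0.0011  0.0005  0.0311] yaw now 93.26
tool rotvec deg [-0.06  0.2  -0.24]
```

Request:
{"api": "play_rows", "payload": {"commands": [{"rx":0,"ry":0.2,"rz":-0.2,"x":0,"y":0,"z":0.016,"claw":0.45},{"rx":0,"ry":0,"rz":0,"x":0,"y":0,"z":0.012,"claw":0.45},{"rx":0,"ry":0,"rz":0,"x":0,"y":0,"z":0.002,"claw":0.45}]}}

```text
time_s: 34.85
ee_pos: [0.4905, -0.119, 0.1729]
orientation: [0.001, -0.031, 1.0, -0.001]
ft_force: [-0.2, -0.6, -4.5]
opening: 0.589
```

Request:
{"api": "play_rows", "payload": {"commands": [{"rx":0,"ry":0,"rz":0,"x":0,"y":0,"z":0.0015,"claw":0.45},{"rx":0,"ry":0,"rz":0,"x":0,"y":0,"z":0.001,"claw":0.45}]}}

```text
time_s: 35.05
ee_pos: [0.491, -0.1189, 0.1718]
orientation: [0.002, -0.031, 1.0, -0.001]
ft_force: [0.6, -0.2, -3.1]
opening: 0.588
```

Request:
{"api": "play_rows", "payload": {"commands": [{"rx":0,"ry":0,"rz":0,"x":0,"y":0,"z":0.001,"claw":0.45}]}}

```text
time_s: 35.15
ee_pos: [0.4913, -0.1189, 0.1715]
orientation: [0.003, -0.031, 1.0, -0.001]
ft_force: [-0.1, -0.3, -3.9]
opening: 0.587
```

Request:
{"api": "play_rows", "payload": {"commands": [{"rx":0,"ry":0,"rz":0,"x":0,"y":0,"z":0.0015,"claw":0.45},{"rx":0,"ry":0,"rz":0,"x":0,"y":0,"z":0.0015,"claw":0.45},{"rx":0,"ry":0,"rz":0,"x":0,"y":0,"z":0.001,"claw":0.45}]}}

```text
time_s: 35.45
ee_pos: [0.4916, -0.119, 0.1682]
orientation: [0.003, -0.031, 1.0, -0.002]
ft_force: [-0.4, 0.3, -4.3]
opening: 0.587
```

Request:
{"api": "play_rows", "payload": {"commands": [{"rx":0,"ry":0,"rz":0,"x":0,"y":0,"z":0.001,"claw":0.45},{"rx":0,"ry":0,"rz":0,"x":0,"y":0,"z":0.001,"claw":0.45}]}}

```text
time_s: 35.65
ee_pos: [0.4916, -0.119, 0.166]
orientation: [0.003, -0.031, 1.0, -0.002]
ft_force: [-0.2, -0.3, -2.8]
opening: 0.586
```

Request:
{"api": "play_rows", "payload": {"commands": [{"rx":0,"ry":0,"rz":0,"x":0,"y":0,"z":0.0008,"claw":0.45}]}}

```text
time_s: 35.75
ee_pos: [0.4916, -0.119, 0.1651]
orientation: [0.003, -0.031, 1.0, -0.002]
ft_force: [-0.9, 0.7, -4.5]
opening: 0.587
```

Request:
{"api": "play_rows", "payload": {"commands": [{"rx":0,"ry":0,"rz":0,"x":0,"y":0,"z":0.0008,"claw":0.45}]}}

```text
time_s: 35.85
ee_pos: [0.4916, -0.119, 0.1642]
orientation: [0.003, -0.031, 1.0, -0.002]
ft_force: [-0.4, 0.2, -4.7]
opening: 0.584
```

Request:
{"api": "play_rows", "payload": {"commands": [{"rx":0,"ry":0,"rz":0,"x":0,"y":0,"z":0.0007,"claw":0.45}]}}

```text
time_s: 35.95
ee_pos: [0.4916, -0.119, 0.1634]
orientation: [0.003, -0.031, 1.0, -0.002]
ft_force: [0.9, 0.2, -3.8]
opening: 0.581
```

Request:
{"api": "play_rows", "payload": {"commands": [{"rx":0,"ry":0,"rz":0,"x":0,"y":0,"z":0.0007,"claw":0.45}]}}

```text
time_s: 36.05
ee_pos: [0.4916, -0.119, 0.1627]
orientation: [0.003, -0.031, 1.0, -0.002]
ft_force: [0.8, 0.4, 2.5]
opening: 0.585
```

Request:
{"api": "play_rows", "payload": {"commands": [{"rx":0,"ry":0,"rz":0,"x":0,"y":0,"z":0.0005,"claw":0.45}]}}

```text
time_s: 36.15
ee_pos: [0.4917, -0.1191, 0.1626]
orientation: [0.003, -0.031, 1.0, -0.002]
ft_force: [-1.6, 1.1, 10.9]
opening: 0.587
```

Touchdown. Release and go for the last tube.

Request:
{"api": "play_rows", "payload": {"commands": [{"rx":0,"ry":0,"rz":0,"x":0,"y":0,"z":-0.0003,"claw":0.75},{"rx":0,"ry":0,"rz":0,"x":0,"y":0,"z":0,"claw":0.75},{"rx":0,"ry":0,"rz":0,"x":0,"y":0,"z":0,"claw":0.75},{"rx":0,"ry":0,"rz":0,"x":0,"y":0,"z":-0.01,"claw":0.75},{"rx":0,"ry":0,"rz":0,"x":0,"y":0,"z":-0.03,"claw":0.75}]}}

```text
time_s: 36.65
ee_pos: [0.491, -0.1188, 0.2024]
orientation: [0.002, -0.031, 1.0, -0.001]
ft_force: [0.0, 0.2, 0.7]
opening: 0.751
```

Request:
{"api": "play_rows", "payload": {"commands": [{"rx":0,"ry":0,"rz":0,"x":0,"y":0,"z":-0.05,"claw":0.8},{"rx":0,"ry":0,"rz":0,"x":0,"y":0,"z":-0.02,"claw":0.8},{"rx":0,"ry":0,"rz":0,"x":0,"y":0.03,"z":0,"claw":0.8}]}}

```text
time_s: 36.95
ee_pos: [0.4897, -0.0903, 0.2798]
orientation: [0.004, -0.03, 1.0, -0.002]
ft_force: [0.6, 0.2, -0.8]
opening: 0.799
```

```bash
python3 -c "
from chk import *
chk('p',[.3745,.2925,.27])"
```

```text
scene [([0.3752, 0.2915], 0.0307)]
  inbox [ 0.5596 -0.1188] 0.0966 0.122 798
side [([0.3753, 0.2935], 0.0286)]
  inbox [ 0.6258 -0.1095] 0.0301 0.1211 179
  inbox [ 0.5547 -0.1139] 0.0298 0.1211 186
  inbox [ 0.4917 -0.118 ] 0.0301 0.1213 185
gate 3.82 y at .5: 0.0289
t 37.05 p [ 0.4884 -0.087   0.2781] R cols x,y,z [[-0.998, -0.063, -0.005], [-0.063, 0.998, -0.003], [0.005, -0.002, -1.0]] F [ 0.28 -0.58 -1.57] op 0.797
u,n 0.4832 -0.1124
tool shift [0.09   0.3859 0.0066] yaw now 93.59
tool rotvec deg [-0.15  0.3   0.09]
```

View pics/scene_p.png

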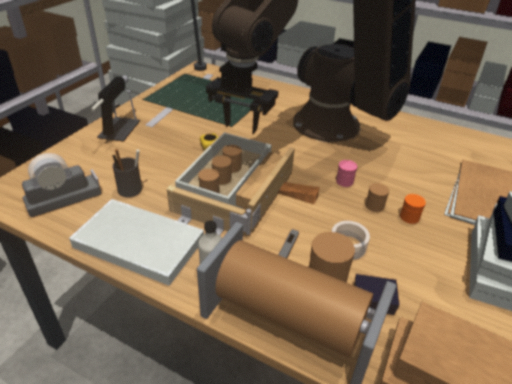

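Request:
{"api": "play_rows", "payload": {"commands": [{"rx":0,"ry":0,"rz":0,"x":0.005,"y":0.04,"z":0,"claw":0.8},{"rx":0,"ry":0,"rz":0,"x":0.008,"y":0.043,"z":0,"claw":0.8},{"rx":0,"ry":0,"rz":0,"x":0.01,"y":0.043,"z":0,"claw":0.8},{"rx":0,"ry":0,"rz":0,"x":0.01,"y":0.043,"z":0,"claw":0.8},{"rx":0,"ry":0,"rz":0,"x":0.01,"y":0.043,"z":0,"claw":0.8}]}}

```text
time_s: 37.55
ee_pos: [0.432, 0.1238, 0.2786]
orientation: [0.004, -0.028, 1.0, -0.002]
ft_force: [0.9, 0.9, 0.6]
opening: 0.804
```

Request:
{"api": "play_rows", "payload": {"commands": [{"rx":0,"ry":0,"rz":0,"x":0.012,"y":0.043,"z":0,"claw":0.8},{"rx":0,"ry":0,"rz":0,"x":0.012,"y":0.043,"z":0,"claw":0.8},{"rx":0,"ry":0,"rz":0,"x":0.012,"y":0.043,"z":0,"claw":0.8},{"rx":0,"ry":0,"rz":0,"x":0.01,"y":0.038,"z":0,"claw":0.8},{"rx":0,"ry":0,"rz":0,"x":0,"y":0,"z":0,"claw":0.8}]}}

```text
time_s: 38.05
ee_pos: [0.3725, 0.2966, 0.2789]
orientation: [0.004, -0.031, 1.0, -0.002]
ft_force: [0.0, 0.1, -0.4]
opening: 0.803
```

```bash
python3 -c "
from chk import *
to(st(),[.375,.2925,.19],93.5)"
```

```text
t 38.05 p [0.3725 0.2966 0.2789] R cols x,y,z [[-0.998, -0.061, -0.008], [-0.061, 0.998, -0.004], [0.009, -0.003, -1.0]] F [ 0.05  0.14 -0.4 ] op 0.803
u,n 0.3875 0.2767
tool shift [-0.0015 -0.004   0.0889] yaw now 93.52
tool rotvec deg [-0.22  0.48  0.02]
```

Request:
{"api": "play_rows", "payload": {"commands": [{"rx":-0.2,"ry":0.5,"rz":0,"x":-0.001,"y":-0.003,"z":0.03,"claw":0.8},{"rx":0,"ry":0,"rz":0,"x":0,"y":0,"z":0.03,"claw":0.8},{"rx":0,"ry":0,"rz":0,"x":0,"y":0,"z":0.025,"claw":0.8},{"rx":0,"ry":0,"rz":0,"x":0,"y":0,"z":0,"claw":0.8}]}}

```text
time_s: 38.45
ee_pos: [0.3748, 0.2933, 0.1929]
orientation: [0.001, -0.033, 0.999, 0.0]
ft_force: [0.2, 0.2, -0.1]
opening: 0.8
```

```bash
python3 -c "
from chk import *
chk('q',[.375,.2925,.101],93.5,('wrist','side'))"
```

```text
wrist [([0.373, 0.2914], 0.0281)]
side [([0.374, 0.2931], 0.0286)]
  inbox [ 0.6268 -0.1101] 0.0294 0.1212 181
  inbox [ 0.5563 -0.1154] 0.0301 0.1213 181
  inbox [ 0.4899 -0.1171] 0.0296 0.1216 139
gate 3.63 y at .5: 0.0294
t 38.55 p [0.3756 0.2939 0.1953] R cols x,y,z [[-0.998, -0.066, -0.005], [-0.066, 0.998, 0.002], [0.005, 0.003, -1.0]] F [ 0.08 -0.06 -0.  ] op 0.797
u,n 0.3905 0.2738
tool shift [ 0.0012 -0.0016  0.0943] yaw now 93.76
tool rotvec deg [0.13 0.31 0.26]
```

Request:
{"api": "play_rows", "payload": {"commands": [{"rx":0.1,"ry":0.3,"rz":0.2,"x":0.001,"y":-0.001,"z":0.03,"claw":0.8},{"rx":0,"ry":0,"rz":0,"x":0.001,"y":0,"z":0.03,"claw":0.8},{"rx":0,"ry":0,"rz":0,"x":0,"y":0,"z":0.024,"claw":0.8}]}}

```text
time_s: 38.85
ee_pos: [0.3778, 0.2939, 0.1162]
orientation: [0.006, -0.031, 1.0, 0.003]
ft_force: [1.1, 0.5, -0.3]
opening: 0.8
```

```bash
python3 -c "
from chk import *
to(st(),[.374,.2925,.101],93.5)"
```

```text
t 38.85 p [0.3778 0.2939 0.1162] R cols x,y,z [[-0.998, -0.061, -0.012], [-0.061, 0.998, 0.006], [0.012, 0.007, -1.0]] F [ 1.07  0.46 -0.31] op 0.8
u,n 0.3927 0.2737
tool shift [ 0.0041 -0.0013  0.0151] yaw now 93.51
tool rotvec deg [0.37 0.7  0.01]
```

Request:
{"api": "play_rows", "payload": {"commands": [{"rx":0.4,"ry":0.7,"rz":0,"x":0.004,"y":-0.001,"z":0.013,"claw":0.8},{"rx":0,"ry":0,"rz":0,"x":0,"y":0,"z":0.003,"claw":0.45},{"rx":0,"ry":0,"rz":0,"x":0,"y":0,"z":0,"claw":0.45},{"rx":0,"ry":0,"rz":0,"x":0,"y":0,"z":0,"claw":0.45},{"rx":0,"ry":0,"rz":0,"x":0,"y":0,"z":0,"claw":0.45}]}}

```text
time_s: 39.35
ee_pos: [0.3755, 0.2929, 0.1025]
orientation: [0.001, -0.03, 1.0, 0.0]
ft_force: [-0.5, -0.8, -4.2]
opening: 0.586
```

Request:
{"api": "play_rows", "payload": {"commands": [{"rx":0,"ry":0,"rz":0,"x":0,"y":0,"z":0,"claw":0.45},{"rx":0,"ry":0,"rz":0,"x":0,"y":0,"z":0,"claw":0.45}]}}

```text
time_s: 39.55
ee_pos: [0.3757, 0.293, 0.1034]
orientation: [0.002, -0.031, 1.0, 0.0]
ft_force: [-0.2, 0.1, -4.0]
opening: 0.588
```

```bash
python3 -c "
from chk import *
to(st(),[.4245,-.1225,.29],93.5)"
```

```text
t 39.55 p [0.3757 0.293  0.1034] R cols x,y,z [[-0.998, -0.061, -0.003], [-0.061, 0.998, 0.001], [0.003, 0.001, -1.0]] F [-0.22  0.12 -3.98] op 0.588
u,n 0.3905 0.2729
tool shift [-0.024  -0.4176 -0.1868] yaw now 93.5
tool rotvec deg [ 0.04  0.18 -0.  ]
```

Request:
{"api": "play_rows", "payload": {"commands": [{"rx":0,"ry":0,"rz":0,"x":0,"y":0,"z":-0.04,"claw":0.45},{"rx":0,"ry":0,"rz":0,"x":0,"y":0,"z":-0.05,"claw":0.45},{"rx":0,"ry":0,"rz":0,"x":0,"y":0,"z":-0.05,"claw":0.45},{"rx":0,"ry":0,"rz":0,"x":-0.01,"y":-0.02,"z":-0.04,"claw":0.45},{"rx":0,"ry":0,"rz":0,"x":-0.015,"y":-0.045,"z":0,"claw":0.45}]}}

```text
time_s: 40.05
ee_pos: [0.4031, 0.2308, 0.2894]
orientation: [-0.0, -0.033, 0.999, -0.001]
ft_force: [1.8, -0.1, -5.3]
opening: 0.586
```

Request:
{"api": "play_rows", "payload": {"commands": [{"rx":0,"ry":0,"rz":0,"x":-0.015,"y":-0.045,"z":0,"claw":0.45},{"rx":0,"ry":0,"rz":0,"x":-0.015,"y":-0.045,"z":0,"claw":0.45},{"rx":0,"ry":0,"rz":0,"x":-0.005,"y":-0.045,"z":0,"claw":0.45},{"rx":0,"ry":0,"rz":0,"x":0,"y":-0.045,"z":0,"claw":0.45},{"rx":0,"ry":0,"rz":0,"x":0,"y":-0.045,"z":0,"claw":0.45}]}}

```text
time_s: 40.55
ee_pos: [0.454, 0.0009, 0.2923]
orientation: [0.002, -0.035, 0.999, -0.0]
ft_force: [0.4, -0.1, -2.9]
opening: 0.585
```

```bash
python3 -c "
from chk import *
to(st(),[.4245,-.1225,.29],93.5)"
```

```text
t 40.55 p [0.454  0.0009 0.2923] R cols x,y,z [[-0.997, -0.071, -0.005], [-0.071, 0.998, -0.001], [0.005, -0.001, -1.0]] F [ 0.36 -0.11 -2.9 ] op 0.585
u,n 0.4534 -0.0228
tool shift [ 0.0381 -0.1211  0.0022] yaw now 94.05
tool rotvec deg [-0.05  0.28  0.55]
```

Request:
{"api": "play_rows", "payload": {"commands": [{"rx":0,"ry":0.3,"rz":0.5,"x":0.01,"y":-0.04,"z":0,"claw":0.45},{"rx":0,"ry":0,"rz":0,"x":0.013,"y":-0.04,"z":0,"claw":0.45},{"rx":0,"ry":0,"rz":0,"x":0.013,"y":-0.034,"z":0,"claw":0.45},{"rx":0,"ry":0,"rz":0,"x":0,"y":0,"z":0,"claw":0.45}]}}

```text
time_s: 40.95
ee_pos: [0.423, -0.1238, 0.2922]
orientation: [-0.0, -0.028, 1.0, -0.001]
ft_force: [0.0, -0.9, -3.6]
opening: 0.585
```

```bash
python3 -c "
from chk import *
to(st(),[.4245,-.1225,.20],93.5)"
```

```text
t 40.95 p [ 0.423  -0.1238  0.2922] R cols x,y,z [[-0.998, -0.057, 0.001], [-0.057, 0.998, -0.001], [-0.001, -0.001, -1.0]] F [ 0.05 -0.94 -3.59] op 0.585
u,n 0.416 -0.1458
tool shift [-0.0016  0.0013  0.0922] yaw now 93.26
tool rotvec deg [-0.08 -0.05 -0.24]
```

Request:
{"api": "play_rows", "payload": {"commands": [{"rx":0,"ry":0,"rz":0,"x":-0.001,"y":0.001,"z":0.03,"claw":0.45},{"rx":0,"ry":0,"rz":0,"x":0,"y":0,"z":0.03,"claw":0.45},{"rx":0,"ry":0,"rz":0,"x":0,"y":0,"z":0.03,"claw":0.45},{"rx":0,"ry":0,"rz":0,"x":0,"y":0,"z":0,"claw":0.45}]}}

```text
time_s: 41.35
ee_pos: [0.4236, -0.123, 0.201]
orientation: [0.001, -0.027, 1.0, -0.001]
ft_force: [-0.2, 0.5, -4.1]
opening: 0.584
```

```bash
python3 -c "
from chk import *
to(st(),[.4250,-.1225,.17],93.5)"
```

```text
t 41.35 p [ 0.4236 -0.123   0.201 ] R cols x,y,z [[-0.999, -0.053, -0.002], [-0.053, 0.999, -0.002], [0.002, -0.002, -1.0]] F [-0.24  0.49 -4.09] op 0.584
u,n 0.4166 -0.145
tool shift [-0.0013  0.0005  0.031 ] yaw now 93.05
tool rotvec deg [-0.14  0.12 -0.45]
```

Request:
{"api": "play_rows", "payload": {"commands": [{"rx":0,"ry":0.1,"rz":-0.4,"x":0,"y":0,"z":0.016,"claw":0.45},{"rx":0,"ry":0,"rz":0,"x":-0.001,"y":0,"z":0.012,"claw":0.45},{"rx":0,"ry":0,"rz":0,"x":0,"y":0,"z":0.003,"claw":0.45},{"rx":0,"ry":0,"rz":0,"x":0,"y":0,"z":0.0015,"claw":0.45},{"rx":0,"ry":0,"rz":0,"x":0,"y":0,"z":0.0015,"claw":0.45}]}}

```text
time_s: 41.85
ee_pos: [0.4266, -0.1217, 0.1706]
orientation: [0.002, -0.031, 1.0, -0.002]
ft_force: [-0.0, -0.2, -4.6]
opening: 0.59
```

Request:
{"api": "play_rows", "payload": {"commands": [{"rx":0,"ry":0,"rz":0,"x":0,"y":0,"z":0.001,"claw":0.45},{"rx":0,"ry":0,"rz":0,"x":0,"y":0,"z":0.001,"claw":0.45}]}}

```text
time_s: 42.05
ee_pos: [0.427, -0.1217, 0.1698]
orientation: [0.003, -0.031, 1.0, -0.002]
ft_force: [-0.3, 0.1, -4.4]
opening: 0.589
```

Request:
{"api": "play_rows", "payload": {"commands": [{"rx":0,"ry":0,"rz":0,"x":0,"y":0,"z":0.001,"claw":0.45}]}}

```text
time_s: 42.15
ee_pos: [0.4271, -0.1218, 0.169]
orientation: [0.003, -0.031, 1.0, -0.002]
ft_force: [0.8, -0.5, -3.9]
opening: 0.589
```

Request:
{"api": "play_rows", "payload": {"commands": [{"rx":0,"ry":0,"rz":0,"x":0.001,"y":0,"z":0.0015,"claw":0.45},{"rx":0,"ry":0,"rz":0,"x":0,"y":0,"z":0.001,"claw":0.45}]}}

```text
time_s: 42.35
ee_pos: [0.426, -0.1219, 0.1666]
orientation: [0.003, -0.031, 1.0, -0.002]
ft_force: [0.2, 0.0, -4.6]
opening: 0.584
```

Request:
{"api": "play_rows", "payload": {"commands": [{"rx":0,"ry":0,"rz":0,"x":0,"y":0,"z":0.001,"claw":0.45},{"rx":0,"ry":0,"rz":0,"x":0,"y":0,"z":0.001,"claw":0.45}]}}

```text
time_s: 42.55
ee_pos: [0.426, -0.122, 0.1644]
orientation: [0.003, -0.031, 1.0, -0.002]
ft_force: [0.0, 0.2, -3.5]
opening: 0.584
```

Request:
{"api": "play_rows", "payload": {"commands": [{"rx":0,"ry":0,"rz":0,"x":0,"y":0,"z":0.0008,"claw":0.45}]}}

```text
time_s: 42.65
ee_pos: [0.426, -0.122, 0.1634]
orientation: [0.003, -0.031, 1.0, -0.002]
ft_force: [-0.6, -0.3, -4.2]
opening: 0.585
```

Request:
{"api": "play_rows", "payload": {"commands": [{"rx":0,"ry":0,"rz":0,"x":0,"y":0,"z":0.0006,"claw":0.45}]}}

```text
time_s: 42.75
ee_pos: [0.426, -0.122, 0.1627]
orientation: [0.003, -0.031, 1.0, -0.002]
ft_force: [-0.4, -0.2, -3.8]
opening: 0.588
```

Request:
{"api": "play_rows", "payload": {"commands": [{"rx":0,"ry":0,"rz":0,"x":0,"y":0,"z":0.0006,"claw":0.45}]}}

```text
time_s: 42.85
ee_pos: [0.426, -0.122, 0.162]
orientation: [0.003, -0.031, 1.0, -0.002]
ft_force: [0.0, -0.3, -1.6]
opening: 0.588
```

Request:
{"api": "play_rows", "payload": {"commands": [{"rx":0,"ry":0,"rz":0,"x":0,"y":0,"z":0.0006,"claw":0.45}]}}

```text
time_s: 42.95
ee_pos: [0.4261, -0.122, 0.1618]
orientation: [0.003, -0.031, 1.0, -0.002]
ft_force: [-3.3, 0.1, 14.4]
opening: 0.588
```

Request:
{"api": "play_rows", "payload": {"commands": [{"rx":0,"ry":0,"rz":0,"x":0,"y":0,"z":0.0004,"claw":0.45}]}}

```text
time_s: 43.05
ee_pos: [0.4261, -0.122, 0.1619]
orientation: [0.003, -0.031, 1.0, -0.002]
ft_force: [-2.4, 1.9, 8.3]
opening: 0.588
```

Request:
{"api": "play_rows", "payload": {"commands": [{"rx":0,"ry":0,"rz":0,"x":0,"y":0,"z":-0.0003,"claw":0.75},{"rx":0,"ry":0,"rz":0,"x":0,"y":0,"z":0,"claw":0.75},{"rx":0,"ry":0,"rz":0,"x":0,"y":0,"z":0,"claw":0.75},{"rx":0,"ry":0,"rz":0,"x":0,"y":0,"z":-0.01,"claw":0.75},{"rx":0,"ry":0,"rz":0,"x":0,"y":0,"z":-0.03,"claw":0.75}]}}

```text
time_s: 43.55
ee_pos: [0.4254, -0.1217, 0.2019]
orientation: [0.001, -0.031, 1.0, -0.002]
ft_force: [-0.1, -0.2, -0.2]
opening: 0.75
```

Request:
{"api": "play_rows", "payload": {"commands": [{"rx":0,"ry":0,"rz":0,"x":0,"y":0,"z":-0.05,"claw":0.8},{"rx":0,"ry":0,"rz":0,"x":0,"y":0,"z":-0.05,"claw":0.8},{"rx":0,"ry":0,"rz":0,"x":0,"y":-0.045,"z":0,"claw":0.8},{"rx":0,"ry":0,"rz":0,"x":0,"y":-0.045,"z":0,"claw":0.8},{"rx":0,"ry":0,"rz":0,"x":0,"y":-0.045,"z":0,"claw":0.8}]}}

```text
time_s: 44.05
ee_pos: [0.4336, -0.2555, 0.3154]
orientation: [0.005, -0.035, 0.999, -0.004]
ft_force: [0.7, 0.8, -0.8]
opening: 0.803
```

Run:
```python
from chk import *
L=chk('r')
P=np.vstack([p[m] for p,c,m in L])
k=(P[:,2]>.006)&(P[:,2]<.05)&(P[:,0]>.40)&(P[:,0]<.5)&(P[:,1]>.035)&(P[:,1]<.17);r=cv2.minAreaRect(P[k][:,:2].astype(np.float32));print("wedge",r)
topdown(L,"pics/td_r.png")
```

```text
scene []
  inbox [ 0.5265 -0.116 ] 0.128 0.1222 1011
side []
  inbox [ 0.6261 -0.1101] 0.0294 0.1211 179
  inbox [ 0.5553 -0.1143] 0.0296 0.1214 182
  inbox [ 0.4899 -0.1163] 0.0298 0.1214 188
  inbox [ 0.4256 -0.1213] 0.0307 0.121 198
gate 3.84 y at .5: 0.0289
t 44.15 p [ 0.4339 -0.2583  0.3145] R cols x,y,z [[-0.998, -0.066, -0.01], [-0.066, 0.998, -0.009], [0.01, -0.009, -1.0]] F [ 0.29 -0.16  0.37] op 0.796
u,n 0.4198 -0.2806
wedge ((0.4392186105251312, 0.08617135882377625), (0.049409933388233185, 0.10422560572624207), 2.636124610900879)
```

View pics/scene_r.png

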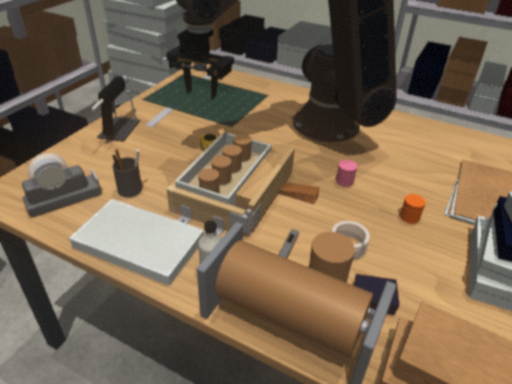

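View pics/side_r.png

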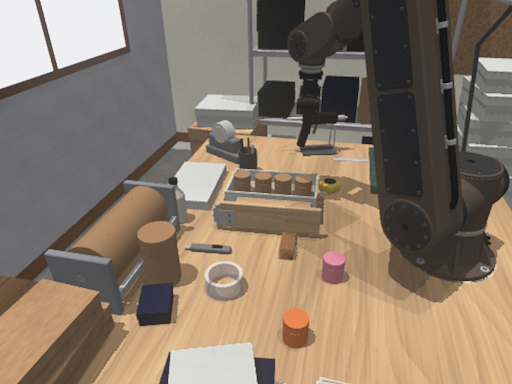

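View pics/td_r.png

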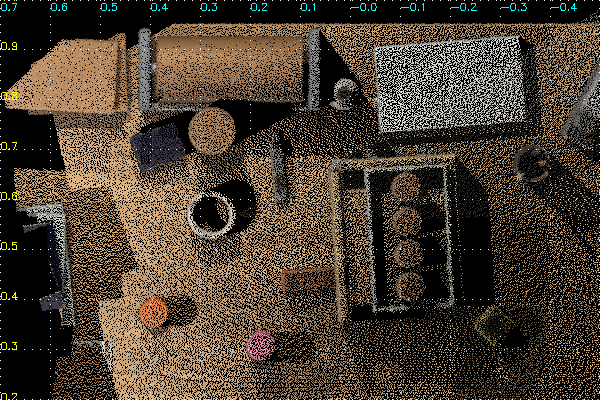

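Request:
{"api": "play_rows", "payload": {"commands": [{"rx":0,"ry":0,"rz":0,"x":-0.01,"y":0.05,"z":0,"claw":0.8},{"rx":0,"ry":0,"rz":0,"x":-0.01,"y":0.05,"z":0,"claw":0.5},{"rx":0,"ry":0,"rz":0,"x":-0.01,"y":0.05,"z":0,"claw":0},{"rx":0,"ry":0,"rz":0,"x":-0.005,"y":0.05,"z":0,"claw":0},{"rx":0,"ry":0,"rz":0,"x":-0.005,"y":0.05,"z":0,"claw":0}]}}

```text
time_s: 44.65
ee_pos: [0.4571, -0.0088, 0.3144]
orientation: [0.005, -0.026, 1.0, -0.005]
ft_force: [-0.5, -0.3, -0.1]
opening: 0.518
```

Request:
{"api": "play_rows", "payload": {"commands": [{"rx":0,"ry":0,"rz":0,"x":0,"y":0.05,"z":0,"claw":0},{"rx":0,"ry":0,"rz":0,"x":0,"y":0.05,"z":0,"claw":0},{"rx":0,"ry":0,"rz":0,"x":0,"y":0.02,"z":0,"claw":0},{"rx":0,"ry":0,"rz":0,"x":0,"y":0,"z":0,"claw":0}]}}

```text
time_s: 45.05
ee_pos: [0.4472, 0.1169, 0.3156]
orientation: [0.006, -0.03, 1.0, -0.004]
ft_force: [0.5, 0.0, -0.5]
opening: 0.184
```

Run:
```python
from look import *
s=st()
L=grab(["wrist"],"s")
P,C,m=L[0]
k=m&(P[...,2]>.006)&(P[...,2]<.05)&(P[...,0]>.40)&(P[...,0]<.5)&(P[...,1]>.033)&(P[...,1]<.17);r=cv2.minAreaRect(P[k][:,:2].astype(np.float32));print("wedge",r,cv2.boxPoints(r))
q=P[m&(P[...,2]>.085)&(P[...,2]<.115)&(P[...,1]>.0)&(P[...,1]<.05)&(P[...,0]<.6)];r=cv2.minAreaRect(q[:,:2].astype(np.float32));print("gate top",r)
```

```text
t 45.05 p [0.4472 0.1169 0.3156] R cols x,y,z [[-0.998, -0.059, -0.012], [-0.059, 0.998, -0.009], [0.012, -0.008, -1.0]] F [ 0.54  0.02 -0.5 ] op 0.184
u,n 0.4527 0.0933
wedge ((0.43849271535873413, 0.08286077529191971), (0.04060281068086624, 0.10181516408920288), 4.018560409545898) [[0.41467366 0.13222048]
 [0.4218088  0.03065564]
 [0.46231177 0.03350107]
 [0.45517662 0.13506591]]
gate top ((0.4522041380405426, 0.015129628591239452), (0.19413581490516663, 0.031185772269964218), 0.8490519523620605)
```

View pics/wrist_s.png

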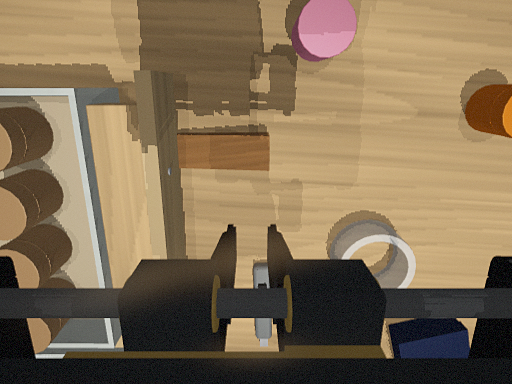

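```bash
python3 -c "
from bench import robot
print(robot.hand_in())"
```

```text
the job is handed in; nothing more can be done
None
```

I swung the gate shut, wedged it, and then stood all four kraft tubes upright in the box. I handed the job in at about 45 s of the 210 s allowed.

- **Gate:** I pushed it until the box met the fence. The force rose to 45 N at the fingertips for a moment, and I backed off at once. At the last look its outer face was still where it was right after wedging.
- **Wedge:** It went in thin end first, under the near end of the gate. I pushed with about 20 N while gripping it, then tapped it from behind. It held at 22–28 N without moving noticeably. The wrist camera showed its thick end in the same place after the packing as after the tap. I did not push on it again at the end.
- **Tubes:** I lowered each tube in steps of about 1 mm or less until I felt it touch down. The vertical reading on the wrist changed by about 11–18 N each time. All four tops read 121 mm above the bench. The four stand in a row with about 8–15 mm between neighbours.
- **Other things:** Nothing else was moved, as far as the pictures show.

One small disagreement: the gate's fitted angle came out at 3.6–3.9° in most views, with one partly hidden view at 4.3°. The jig's own direction measured 3.0–3.5°. I put this down to fit noise, since the face did not shift between looks.

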